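# Open the test box and hold its wheel up to the sensor with the cam lever

### The job

Pick up the flat-bladed opening tool and use its blade, not your fingers, to lever the test box's lid open until it stands upright, then lay the tool down flat on the bench. Next grip the cam lever's handle and turn it to the cam's highest lift point, where the lever stands straight up and the printed wheel is raised out of the box, and finish while still holding it there, because it springs back if let go. Leave the other things on the bench where they are.

Things in the scene. Friction and masses are not known exactly. Their poses are not given: they have to be found in the camera images.
- test_box: black box fixed to the bench, 130 x 130 mm, rim 80 mm high, walls 4 mm. Origin at the centre of its underside; its x axis points from the front wall (towards the robot) to the hinge wall, y to the side with the cam lever, z up. It is turned up to 0.25 rad about z. On its -y side a red bracket, reaching to y = -115 mm and 105 mm high, carries a small sensor with two round silver eyes at y = -107 to -96 mm, z = 91 mm.
- lid (a joint): lid angle, rad: 0 shut, 1.57 upright, stop at 1.9. Light grey plate 5 mm thick, 130 x 130 mm, its underside on the box's rim (z = 80 mm when shut), hinged along the +x rim; the front edge swings up and over towards the hinge side. A 70 mm wide lip, in the middle of the front, overhangs the front wall by 18 mm with free space under it. Friction hinge: the lid stays where it is left; raising it takes about 2 N at the lip.
- lid_lip (a point): middle of the lower front edge of the lid's lip, 148 mm from the hinge axis; moves with the lid.
- lid_hinge (a point): middle of the hinge axis, in the box's frame at x = 65, y = 0, z = 80 mm; the axis runs along the box's y.
- pry_tool: opening tool, 170 mm long, 70 g, lying loose on the bench: straight black handle of rectangular section, 100 long x 14 wide x 20 mm high, and a flat steel blade 18 wide x 3 mm thick sticking 70 mm out of its front end at mid height (10 mm above the underside). Origin on the underside; x points to the blade (handle from x = -90 to 10 mm, blade tip at x = 80 mm), z up. May lie on either side of the box, changing places with the screwdriver.
- pry_tip (a point): middle of the blade's tip, at x = 80, z = 10 mm in the tool's frame.
- pry_grip (a point): good place to grip the tool across its 14 mm width: on the handle at x = -10, z = 10 mm in the tool's frame (90 mm behind the tip).
- cam_lever (a joint): cam lever angle, rad: 0 = lying level towards the box's front (-x), 1.57 = straight up, which is the cam's highest lift; past it the wheel sinks again; stop at 2.5. The lever pivots about an axis along the box's y at x = 0, z = 40 mm, outside the +y wall. If let go when raised, a spring pulls it down again to about 0.6 or lower, where friction stops it; turning it takes up to about 6 N at the handle. It starts between 0.1 and 0.4.
- cam_handle (a point): middle of the lever's handle: a black round bar 12 mm in diameter and 66 mm long, parallel to the box's y (y = 88 to 154 mm, this point at 124 mm), 95 mm from the pivot axis. The lever's flat arm (6 mm thick, 14 mm wide) is at y = 82 to 88 mm, the white cam disc at y = 71 to 81 mm.
- cam_axis (a point): point of the lever's pivot axis level with the middle of the handle: x = 0, y = 124, z = 40 mm in the box's frame.
- tray (a joint): height of the grey lift tray inside the box, m: 0.026 x sin(lever angle), 0.026 at the highest.
- wheel: off-white printed wheel, 84 mm in diameter, 26 mm thick with a conical hub on top, 48 mm high in all, lying loose on the lift tray in the box. Origin at the centre of its underside, 42 mm over the bench when fully lifted.
- screwdriver: bystander: ordinary screwdriver with a round handle, 170 mm long, lying on the bench; origin under its middle, x towards its tip.
- board: bystander: green circuit board, 70 x 100 x 8 mm; origin at the centre of its underside.
- servo_block: bystander: red servo, 60 x 26 x 44 mm high; origin at the centre of its underside.
- bearing: bystander: steel ring, 52 mm in diameter, 12 mm high; origin at the centre of its underside.
- glue_jar: bystander: jar, 56 mm in diameter, 85 mm high; origin at the centre of its underside.
There are look-alikes about, which are no part of the job. Leave any purple or yellow look-alike of the pry_tool alone.

How it is judged:
By the outcome, as a careful person would: the job done as asked, in the order asked, and still so for the second after the job is handed in, while the arm keeps its last pose, push and grip.
It also fails if it takes over 67 s, if anything falls off the work surface, if the arm or the gripper's body presses on something with over 40 N, if the wrist force passes 120 N, or if a joint passes its speed limit or range.

### The arm

A 6-joint arm with a two-finger parallel gripper is mounted at the origin on the work surface. World frame = base frame: x ahead of the robot, y to its left, z up, the work surface at z = 0. Lengths are in mm, angles in rad, forces in N, time in s.
With the tool pointing down it reaches from about 350 to 1000 mm from the base axis. Payload 7.1 kg.
Tool frame: the origin (TCP) lies at the very end of the fingers, on their centre line; the grasp point (between the pads) lies 19 mm behind it; z points along the fingers, y is the direction in which the jaws open and shut (so a half turn about z gives the same grasp; the last joint's range is limited). The gripper opens to 85 mm and grips with 20 to 120 N. Pads are 22 mm wide; open, the fingers measure 114 mm over their backs; the gripper's body (76 mm by 85 mm) begins 54 mm behind the grasp point. The pads swing forward as they close: fully open they stand 13 mm farther back than shut.
Start: joints at [1.197, 0.423, 1.63, -0, 1.089, -0.019], TCP at [217.095, 586.067, 231.319] pointing down, gripper open.
Joint ranges: [-3, 3], [-0.9, 2.11], [0.09, 2.58], [-1.31, 4.45], [0.11, 2.69], [-2.54, 2.54]. Speed limits (rad/s): [2.39, 2.39, 3.01, 3.14, 3.14, 3.14].

### API

Orientations are given as a rotation vector (axis times angle).
In Python, from cell import * gives the robot as it stands.
- The arm moves only by the tool apply_moves, never from a script. Its argument "plan" is a list that holds one entry, the list of rows, each a list of 7 numbers: the finger opening in mm, from 0 to 85.4, then the shift along the tool's x, y, z scaled (see below), then the turn, a rotation vector about the tool's x, y, z scaled (see below). In form: [[[jaw, x, y, z, rx, ry, rz], ...]]. A call has 1 to 12 rows; each row is the pose to reach, as a shift and turn from the pose commanded when the call began, along the tool's axes at that moment; what a row does not reach only later rows make up. The controller multiplies each number of a shift by 0.5 m and each number of a turn by 90 degrees. A row lasts 1/8 s, in which the tool goes at most 62.5 mm and 10.7 degrees, less where a joint would pass 70% of its speed; a pose out of reach is approached as far as the arm can. A call with a number of a shift or a turn outside -1 to 1 is refused whole. A call with a gripper value outside its range is refused whole. The fingers move at their own pace and stop on an object; the grip force is fixed at half the most. Time passes only in rows, so rows that repeat a pose let the fingers close. It gives the time, the measured TCP pose, the force and the opening at its end, in the units of the state.
- get_obs(): the state, without advancing time (a new reading comes with each control period).
- camera(name): name is "scene" or "top" or "wrist"; returns a dict with "img" (480x640x3 uint8, red, green, blue), "K" (3x3 intrinsics, pixels), "eye" and "orientation" of the camera in the world. Camera axes: x right, y up, looking along -z (the intrinsics and any distortion apply to the point x, -y, -z); pixel columns grow to the right and rows downward; lengths in mm; the calibration is good to about 2 mm. A picture is of the moment at which its call begins. There is no depth.
- sign_off(): hands the job in, once; it reports no verdict.
Trained networks look in a picture, given as the dict that the camera call returned (one of the last four; its "shot" number tells which), for a name from the list of things; names that differ only in an ending like _2 or _b are one class to them, and where a whole thing is asked for, a point or a joint stands for the part that bears it (a point fixed in the world has none). Each returns a list of dicts, best first, with "conf" (0 to 1); they miss things now and then, are a little off and sometimes report something else, mostly with a low value. They report only what shows in the picture. A call takes as long as a camera call. They do not tell look-alikes from the thing itself.
- look_for(picture, target): "xyz" ([x, y, z] in mm, in the coordinates of the camera as it stood for that picture, good to about 4 mm: the middle of the surface that is visible of it).
- cut_out(picture, target): "region" (480x640 bool, what is visible of it).
- spot_point(picture, target): "xyz" ([x, y, z] in mm, in the coordinates of the camera as it stood for that picture, good to about 4 mm: a listed point, or the origin of a listed thing).
The state is a dict: "time": time; "joints": joint angles; "dq": joint speeds; "tau": joint torques, N m; "eef_pos": TCP position; "tool_rot": TCP orientation; "ft_force": force on the tool from outside, world axes, zero at the start; "moment": the same for the moment, N m; "finger_gap": opening from 0.0 (shut) to 1.0 (fully open).
Only numpy, scipy, OpenCV 4.12 (cv2) and the standard library are available. Lean on these libraries where they do the work, as an engineer would, in place of code of your own. Each camera call takes 0.05 s, during which the arm holds its last target.

## Working session

There is one attempt and no reset: what is moved stays moved. The work goes in short steps, Python scripts to look and compute and a tool call to move; the robot and the scene stay as the last step left them, time stands still between calls to the robot, and variables do not carry over. Pictures are saved under pics/ and viewed, and the job is handed in when it is done.

Besides the shell and the picture viewer there is one more tool, called after ">>>" as a command line: name --argument value ..., lists and objects as JSON in quotes. apply_moves: Moves the arm, as the interface text tells. Shifts and turns lie within -1 to 1; 1 stands for 0.5 m of shift or 90 degrees of turn. Its arguments: {"type":"object","properties":{"plan":{"type":"array","items":{"type":"array","items":{"type":"array","items":{"type":"number"}}}}},"required":["plan"]}

```bash
ls; mkdir -p pics
python3 - <<'E'
from cell import *
import cv2
for n in ["scene","top","wrist"]:
    c=camera(n); cv2.imwrite(f"pics/a_{n}.png",c["img"][:,:,::-1]); print(n,c["K"],c["eye"],c["orientation"],c.keys())
print(get_obs())
E
```

```text
pics
scene [[568.72906004   0.         320.62409324]
 [  0.         568.72906004 255.6828006 ]
 [  0.           0.           1.        ]] [1237.58641827 -460.90023648 1063.952303  ] [0.67148494 0.35547985 0.95931677] dict_keys(['img', 'K', 'eye', 'orientation', 'shot'])
top [[543.94457451   0.         314.42376287]
 [  0.         543.94457451 239.72457807]
 [  0.           0.           1.        ]] [ 292.78295037   35.12399198 1193.71243062] [ 0.1144007  -0.12464391 -1.58906365] dict_keys(['img', 'K', 'eye', 'orientation', 'shot'])
wrist [[406.89088998   0.         321.37178676]
 [  0.         406.89088998 237.57523852]
 [  0.           0.           1.        ]] [151.71023962 609.99823526 374.09804495] [-0.24922885 -0.1715129   1.20748232] dict_keys(['img', 'K', 'eye', 'orientation', 'shot'])
{'time': 0.15, 'joints': array([ 1.19698786e+00,  4.23658223e-01,  1.63049667e+00, -2.79710170e-05,
        1.08861152e+00, -1.89827985e-02]), 'dq': array([-1.36589787e-03, -6.80358155e-06, -4.10671796e-03,  6.16087926e-05,
        1.43876203e-03,  3.36502153e-04]), 'tau': array([ 2.94251622e-04, -5.57768476e+01, -2.82016897e+01,  4.83772817e-05,
        4.73489257e-03,  1.35253055e-05]), 'eef_pos': array([216.96122242, 585.68596174, 230.73567614]), 'tool_rot': array([-5.54383306e-01, -3.09208245e+00,  1.81575857e-03]), 'ft_force': array([0.30214054, 0.53937022, 0.09780005]), 'moment': array([-0.02061727, -0.03026064, -0.03064581]), 'finger_gap': 1.0012340897668366}
```

View pics/a_scene.png

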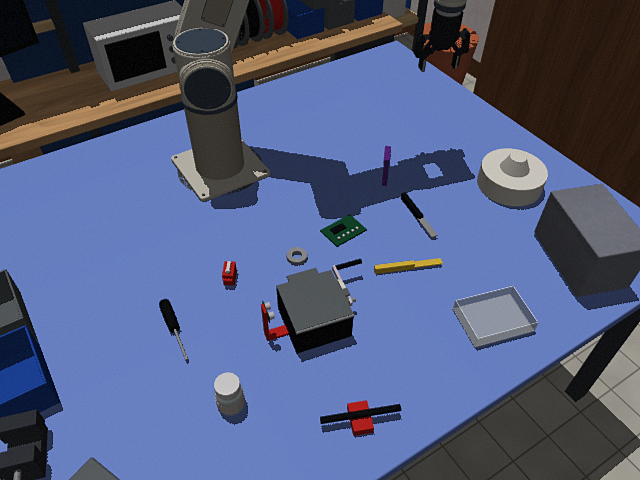

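View pics/a_top.png

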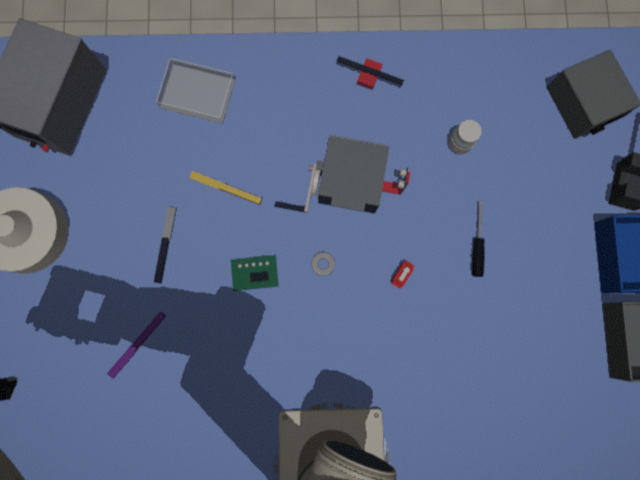

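View pics/a_wrist.png

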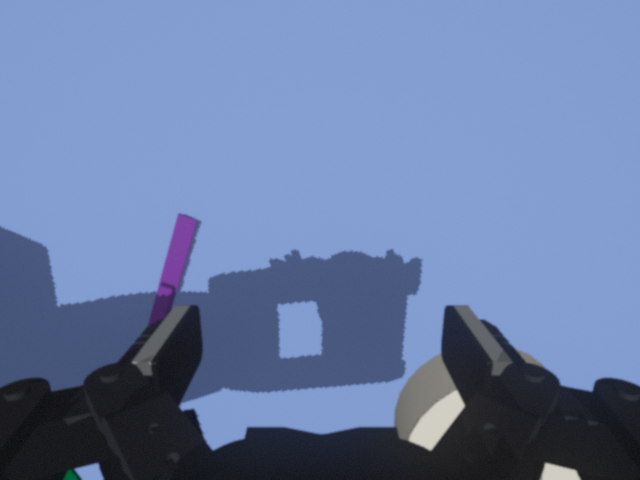

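The top view shows the black-handled, steel-bladed tool at (165,245). The things that could be taken for it are the purple look-alike at (137,345), the yellow one at (227,187) and the round-handled screwdriver at (478,240). I choose (165,245). The box is at (355,175), with the lever handle at (290,207).

```bash
cat > h.py <<'E'
from cell import *
import numpy as np, cv2
from scipy.spatial.transform import Rotation as R
def cw(c,p): return R.from_rotvec(c["orientation"]).apply(p)+np.array(c["eye"])
def ray(c,uv):
    K=c["K"]; d=np.array([(uv[0]-K[0,2])/K[0,0],-(uv[1]-K[1,2])/K[1,1],-1.]); d=R.from_rotvec(c["orientation"]).apply(d)
    return np.array(c["eye"]),d/np.linalg.norm(d)
def px(c,P):
    q=R.from_rotvec(c["orientation"]).inv().apply(np.array(P)-c["eye"]); K=c["K"]
    q=np.atleast_2d(q); return np.c_[K[0,2]-K[0,0]*q[:,0]/q[:,2],K[1,2]+K[1,1]*q[:,1]/q[:,2]]
def tri(obs):
    A=np.zeros((3,3));b=np.zeros(3)
    for c,uv in obs:
        o,d=ray(c,uv);M=np.eye(3)-np.outer(d,d);A+=M;b+=M@o
    p=np.linalg.solve(A,b)
    return p,[np.linalg.norm(np.cross(ray(c,uv)[1],p-ray(c,uv)[0])) for c,uv in obs]
def onplane(c,uv,z):
    o,d=ray(c,uv);return o+d*(z-o[2])/d[2]
E
python3 - <<'E'
from h import *
np.set_printoptions(precision=1,suppress=True)
cs={n:camera(n) for n in["scene","top"]}
cv2.imwrite("pics/b_tool.png",cv2.resize(cs["top"]["img"][180:400,60:290,::-1],None,fx=2.6,fy=2.6,interpolation=2))
cv2.imwrite("pics/b_box.png",cv2.resize(cs["top"]["img"][120:230,260:420,::-1],None,fx=5,fy=5,interpolation=2))
cv2.imwrite("pics/b_boxs.png",cv2.resize(cs["scene"]["img"][240:370,210:370,::-1],None,fx=4.5,fy=4.5,interpolation=2))
for t in["pry_tool","pry_tip","pry_grip","test_box","lid_lip","lid_hinge","cam_handle","cam_axis","board","bearing","servo_block"]:
  for n,c in cs.items():
    print(t,n,[(round(r["conf"],2),cw(c,r["xyz"]),px(c,cw(c,r["xyz"]))[0]) for r in spot_point(c,t)])
E
```

```text
pry_tool scene [(0.72, array([471.3, 350.5,   1.6]), array([417.9, 219. ])), (0.65, array([596.4, 229.1,   3.5]), array([411.8, 267.1])), (0.56, array([243.5, 410.6,  -0.5]), array([384.5, 165.6]))]
pry_tool top [(0.75, array([472.9, 353.9,  -3.1]), array([166.5, 244.1])), (0.72, array([599.4, 227. ,  -3.4]), array([223.9, 187.5])), (0.7, array([538.8,  80.8,  48.1]), array([288.1, 207.7])), (0.57, array([525.1, -40.6,  78.6]), array([345.6, 209.9])), (0.56, array([254.7, 412.1,  -0.9]), array([137.2, 344.7]))]
pry_tip scene [(0.96, array([620.6, 300.7,  14.3]), array([441.2, 258.9])), (0.68, array([546.8, 341. ,  13.2]), array([434.3, 234.7]))]
pry_tip top [(0.82, array([631.1, 297.2,   8.9]), array([191.7, 173. ])), (0.7, array([189.1, 468.8,  10.5]), array([107.8, 377.1])), (0.62, array([554.5, 342.8,   9.6]), array([170.7, 206.8])), (0.59, array([ 472.1, -336.2,   -1.8]), array([476.7, 237.8]))]
pry_grip scene [(0.91, array([460.7, 355.5,  11. ]), array([417.4, 213.5])), (0.85, array([588.4, 214.6,  13.5]), array([405.6, 264.8])), (0.62, array([252.9, 404.3,  15.2]), array([385.2
[... 1049 characters left out ...]
]))]
cam_handle top [(0.57, array([541.4,  83.8,  43. ]), array([286.8, 207. ]))]
cam_axis scene []
cam_axis top [(0.72, array([524.6, -42.6,  81. ]), array([346.6, 209.8]))]
board scene [(0.97, array([397.7, 157.5,  -0.6]), array([342.4, 230.3])), (0.25, array([ 384.1, -162.6,    3.9]), array([229.7, 275.9]))]
board top [(0.77, array([404.9, 157.3,  -2.3]), array([255.2, 272.7]))]
bearing scene []
bearing top [(0.66, array([417.8,   8.1,  -4.2]), array([322.8, 265.5]))]
servo_block scene [(0.57, array([547.8, 340.4,  12.3]), array([434.3, 235.3])), (0.56, array([ 386.8, -163.4,    3.8]), array([229.9, 276.8]))]
servo_block top [(0.94, array([ 392.8, -164.3,   -4.7]), array([401.1, 275.1]))]
```

View pics/b_tool.png

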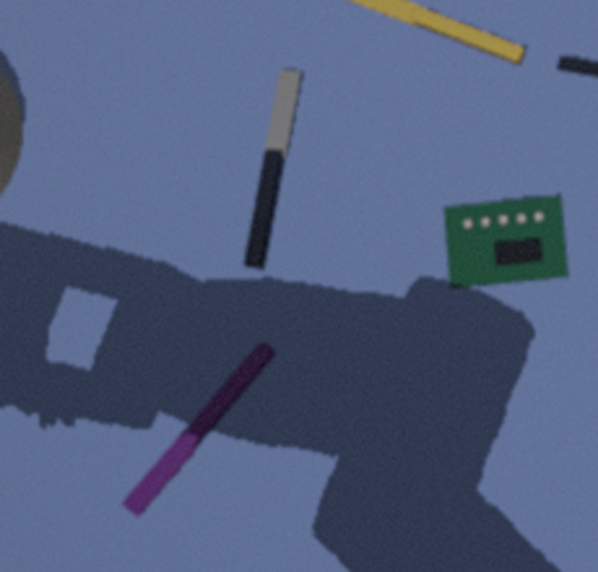

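View pics/b_box.png

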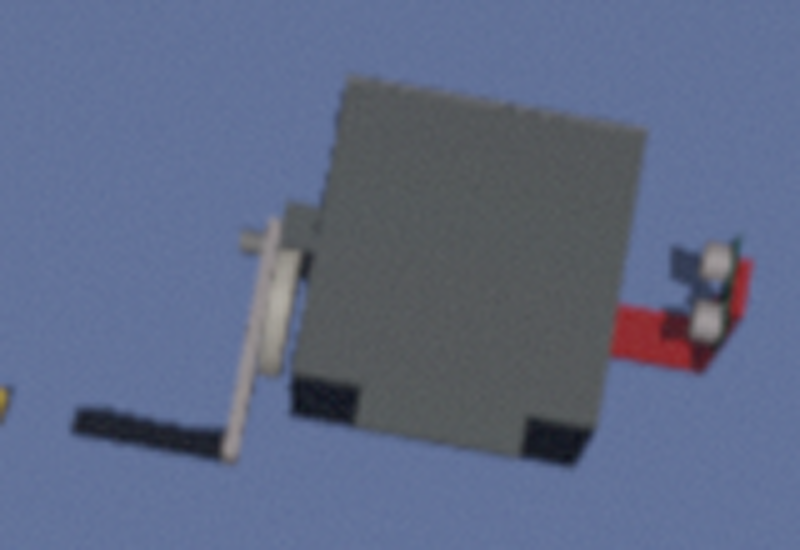

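View pics/b_boxs.png

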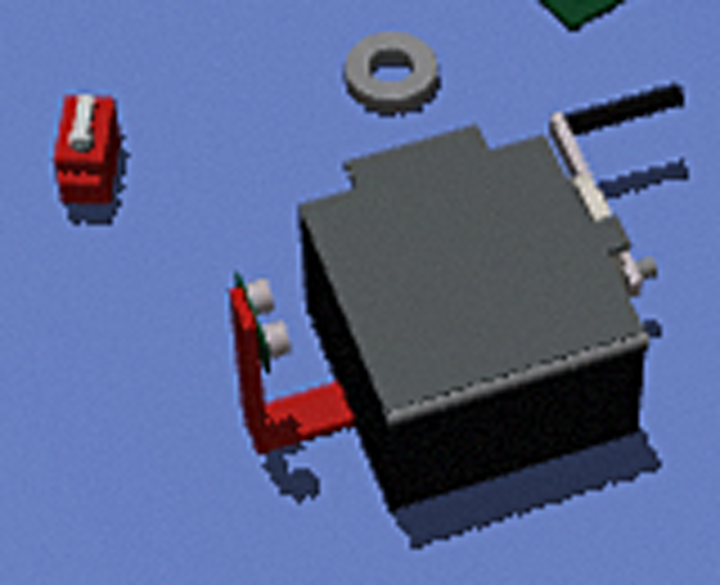

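The crop confirms it: black handle with a grey steel blade, the blade pointing +x. In the box crop the lip faces the robot and the sensor bracket is on the right. Next I fit the box and tool poses from both views.

```bash
cat > fit.py <<'E'
from h import *
from scipy.optimize import least_squares
np.set_printoptions(precision=1,suppress=True)
cs={n:camera(n) for n in["scene","top"]}
t=lambda u,v:(260+u/5,120+v/5)
s=lambda u,v:(210+u/4.5,240+v/4.5)
P={(65,65,85):(t(350,75),s(645,335)),(65,-65,85):(t(645,130),s(390,412)),(-83,35,85):(t(357,422),s(478,127)),(-83,-35,85):(t(525,455),s(350,165)),(-65,-65,85):(t(600,427),s(300,208)),(-65,65,85):(t(297,375),s(548,138))}
pts=np.array(list(P));ut=np.array([v[0] for v in P.values()]);us=np.array([v[1] for v in P.values()])
def W(x): c,sn=np.cos(x[2]),np.sin(x[2]);return pts@np.array([[c,sn,0],[-sn,c,0],[0,0,1]])+[x[0],x[1],x[3]]
for use in ("top","scene","both"):
    f=lambda x: np.r_[(px(cs["top"],W(x))-ut).ravel()*(use!="scene"),(px(cs["scene"],W(x))-us).ravel()*(use!="top"), x[3]*(0 if use=="both" else 1)]
    r=least_squares(f,[608,-58,-.2,0]);print(use,r.x[:2],r.x[2].round(3),r.x[3],"rms",np.sqrt((r.fun**2).mean()))
x=r.x
c,sn=np.cos(x[2]),np.sin(x[2])
B=lambda p:np.array([x[0]+c*p[0]-sn*p[1],x[1]+sn*p[0]+c*p[1],p[2]])
print("lip",B((-83,0,80)),"hinge",B((65,0,80)),"axis",B((0,124,40)))
for a in(.1,.2,.3,.4):
    print(a,[px(cs[n],B((-95*np.cos(a),y,40+95*np.sin(a))))[0] for n in cs for y in(88,154)])
# handle ends measured: tri
for nm,a,b in(("tip",(60+291/2.6,180+70/2.6),None),("hend",(60+254/2.6,180+264/2.6),None)): print(nm,onplane(cs["top"],a,10 if nm=="tip" else 15))
print("handle outer end",tri([(cs["top"],t(80,420)),(cs["scene"],s(680,97))]),"inner",tri([(cs["top"],t(222,443)),(cs["scene"],s(568,125))]))
for n,cc in cs.items():
    for nm in ["pry_tool"]:
        best=[q for q in cut_out(cc,nm)]
        for q in best:
            v,u=np.nonzero(q["region"]); print(n,round(q["conf"],2),u.mean(),v.mean(),len(u))
            m=cv2.minAreaRect(np.c_[u,v].astype(np.float32));print(m)
cv2.imwrite("pics/c_tool.png",cv2.resize(cs["scene"]["img"][180:250,380:460,::-1],None,fx=8,fy=8,interpolation=2))
E
python3 fit.py
```

```text
top [609.  -61.9] -0.198 -0.03531433103733516 rms 0.3451616340202303
scene [607.3 -60.4] -0.208 -0.10076979545182908 rms 0.3011460652440164
both [608.5 -61.5] -0.202 1.7532590761977853 rms 0.5135061607974079
lip [527.2 -44.8  80. ] hinge [672.2 -74.5  80. ] axis [633.4  60.   40. ]
0.1 [array([335.5, 269. ]), array([361.3, 261.6]), array([305.4, 209.5]), array([275.2, 204.1])]
0.2 [array([335.9, 266.8]), array([361.8, 259.4]), array([305.4, 208. ]), array([275. , 202.5])]
0.3 [array([336.4, 265. ]), array([362.5, 257.5]), array([305.6, 206. ]), array([274.9, 200.5])]
0.4 [array([337. , 263.4]), array([363.3, 255.9]), array([305.8, 203.6]), array([274.9, 198.1])]
tip [554.1 340.   10. ]
hend [388.7 366.5  15. ]
handle outer end (array([547.1, 106.9,  50.6]), [np.float64(0.49557807693210193), np.float64(0.4955780769319848)]) inner (array([534.6,  45.4,  53.9]), [np.float64(0.4097260403409394), np.float64(0.4097260403410283)])
scene 0.74 385.55102040816325 165.12244897959184 196
((385.4540710449219, 165.44354248046875), (5.659453392028809, 39.2045783996582), 5.90614128112793)
scene 0.61 404.6647940074906 265.1573033707865 534
((407.3538818359375, 264.830810546875), (8.930500030517578, 67.72296905517578), 82.87498474121094)
top 0.93 164.34567901234567 244.27006172839506 648
((164.34906005859375, 244.47169494628906), (8.477272033691406, 77.2168960571289), 10.619654655456543)
top 0.61 135.55769230769232 345.03550295857985 676
((136.42942810058594, 344.0823974609375), (8.568753242492676, 83.08436584472656), 40.60129928588867)
top 0.56 225.3915547024952 187.4337811900192 521
((225.52001953125, 187.44903564453125), (74.82469177246094, 7.283497333526611), 21.4129695892334)
```

View pics/c_tool.png

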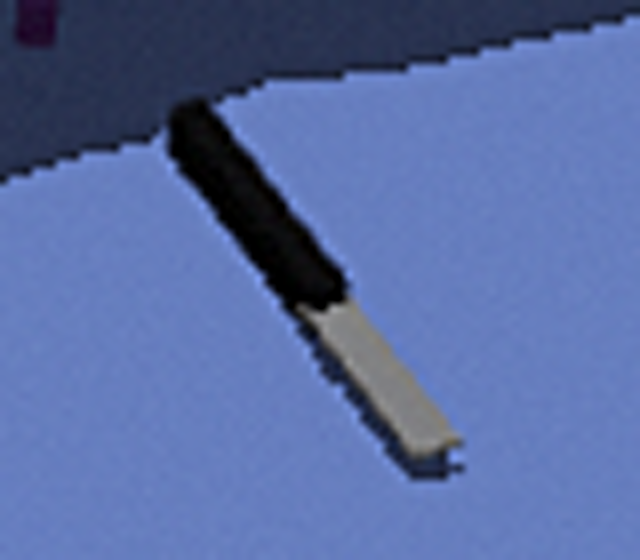

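```bash
cat >> h.py <<'E'
def down(yaw_jaw):  # tool z down, tool y along yaw_jaw
    y=np.array([np.cos(yaw_jaw),np.sin(yaw_jaw),0]);z=np.array([0,0,-1.]);return R.from_matrix(np.c_[np.cross(y,z),y,z])
def rel(pos,Rt,o=None):
    o=o or get_obs();R0=R.from_rotvec(o["tool_rot"])
    d=R0.inv().apply(np.array(pos)-o["eef_pos"])/500;r=(R0.inv()*Rt).as_rotvec()/(np.pi/2)
    return np.r_[d,r].round(4)
E
python3 - <<'E'
from h import *
np.set_printoptions(suppress=True)
c=camera("top");s=camera("scene");print(tri([(c,(171.9,206.9)),(s,(434.6,235.6))]))
print(rel([465,354,160],down(np.pi/2-.16)))
E
```

```text
(array([552.23013391, 337.62725547,  16.80118785]), [np.float64(0.6931576202703608), np.float64(0.6931576202703504)])
[-0.6262 -0.263   0.1426 -0.     -0.     -0.124 ]
```

>>> apply_moves --plan '[[[85,-0.6262,-0.263,0.1426,0,0,-0.124],[85,-0.6262,-0.263,0.1426,0,0,-0.124],[85,-0.6262,-0.263,0.1426,0,0,-0.124],[85,-0.6262,-0.263,0.1426,0,0,-0.124],[85,-0.6262,-0.263,0.1426,0,0,-0.124],[85,-0.6262,-0.263,0.1426,0,0,-0.124],[50,-0.6262,-0.263,0.1426,0,0,-0.124],[50,-0.6262,-0.263,0.1426,0,0,-0.124]]]'

```text
time: 2.65
eef_pos: [464.8, 354.3, 160.1]
tool_rot: [-0.252, -3.131, -0.0]
ft_force: [-0.3, 0.2, -0.2]
finger_gap: 0.601
```

Run:
```python
from h import *
np.set_printoptions(precision=2,suppress=True)
o=get_obs();print(o["time"],o["joints"],o["eef_pos"],o["finger_gap"])
c=camera("wrist");cv2.imwrite("pics/d_w.png",c["img"][:,:,::-1])
for t in["pry_tip","pry_grip","pry_tool"]:
    print(t,[(round(r["conf"],2),cw(c,r["xyz"]),px(c,cw(c,r["xyz"]))[0]) for r in spot_point(c,t)])
```

```text
2.65 [ 0.63  0.45  1.77  0.    0.91 -0.78] [464.82 354.26 160.13] 0.6007854596278406
pry_tip [(0.8, array([626.11, 297.22,  12.45]), array([285.88, 410.11])), (0.78, array([553.75, 341.05,   7.77]), array([323.23, 324.47]))]
pry_grip [(0.67, array([463.16, 355.52,  14.42]), array([323.16, 215.63]))]
pry_tool [(0.86, array([473.87, 351.15,   3.65]), array([319.67, 226.82]))]
```

View pics/d_w.png

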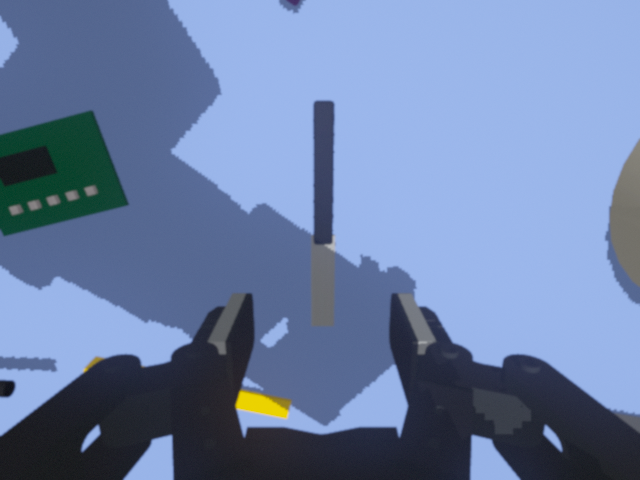

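The tool lies vertically at column 323: handle rows 101–243, blade tip at row 325, centred between the fingers. I locate it on its known planes and check the height against the first view.

Run:
```python
from h import *
np.set_printoptions(precision=4,suppress=True)
c=camera("wrist")
t=onplane(c,(322.5,325),11.5);h=onplane(c,(324,243),20);e=onplane(c,(324,101),20)
print(t,h,e,np.linalg.norm(h-e),np.linalg.norm((t-h)[:2]))
p=camera("top");s=camera("scene")
print(tri([(c,(322.5,325)),(p,(171.9,206.9)),(s,(434.6,235.6))]))
print("heading",np.arctan2((t-e)[1],(t-e)[0]))
hd=np.arctan2((t-e)[1],(t-e)[0])
g=t-90*np.array([np.cos(hd),np.sin(hd),0]);print("grip",g)
print(rel([g[0],g[1],4],down(np.pi/2+hd)), rel([g[0],g[1],30],down(np.pi/2+hd)))
```

```text
[551.9057 341.5712  11.5   ] [481.8419 353.7951  20.    ] [384.7561 369.1292  20.    ] 98.28937129606412 71.12209299809801
(array([551.4592, 339.9554,  13.63  ]), [np.float64(1.8655750577050119), np.float64(2.0416238302623646), np.float64(1.5892288382750863)])
heading -0.1634001077526075
grip [463.1045 356.2119  11.5   ]
[0.0035 0.0026 0.3125 0.0001 0.0001 0.0029] [0.0035 0.0026 0.2605 0.0001 0.0001 0.0029]
```

>>> apply_moves --plan '[[[40,0.0035,0.002,0.26,0,0,0.003],[40,0.0035,0.002,0.26,0,0,0.003],[40,0.0035,0.002,0.3125,0,0,0.003],[40,0.0035,0.002,0.3125,0,0,0.003],[40,0.0035,0.002,0.3125,0,0,0.003],[5,0.0035,0.002,0.3125,0,0,0.003],[5,0.0035,0.002,0.3125,0,0,0.003],[5,0.0035,0.002,0.3125,0,0,0.003],[5,0.0035,0.002,0.3125,0,0,0.003]]]'

```text
time: 4.12
eef_pos: [464.0, 355.7, 4.9]
tool_rot: [0.258, 3.13, 0.002]
ft_force: [-1.1, -1.3, 6.6]
finger_gap: 0.143
```

Run:
```python
from h import *
np.set_printoptions(precision=4,suppress=True)
o=get_obs();print(o["finger_gap"]*85.4,o["eef_pos"],o["ft_force"])
yaw=-.202
# box frame point -> tip (-100,0), grip 90 behind
def B(x,y):return np.array([608.5+np.cos(yaw)*x-np.sin(yaw)*y,-61.5+np.sin(yaw)*x+np.cos(yaw)*y])
g=B(-110-90,0);print(g)
print(rel([*o["eef_pos"][:2],100],R.from_rotvec(o["tool_rot"])), rel([*g,120],down(np.pi/2+yaw)))
```

```text
12.226317135481976 [463.9835 355.7107   4.9137] [-1.0962 -1.33    6.6188]
[412.5665 -21.3742]
[-0.0002  0.0002 -0.1902  0.      0.      0.    ] [-0.0225 -0.7605 -0.2311  0.0008  0.0007  0.0237]
```

>>> apply_moves --plan '[[[5,0,0,-0.1,0,0,0],[5,0,0,-0.19,0,0,0],[5,-0.0225,-0.7605,-0.231,0,0,0.024],[5,-0.0225,-0.7605,-0.231,0,0,0.024],[5,-0.0225,-0.7605,-0.231,0,0,0.024],[5,-0.0225,-0.7605,-0.231,0,0,0.024],[5,-0.0225,-0.7605,-0.231,0,0,0.024],[5,-0.0225,-0.7605,-0.231,0,0,0.024],[5,-0.0225,-0.7605,-0.231,0,0,0.024],[5,-0.0225,-0.7605,-0.231,0,0,0.024]]]'

```text
time: 5.38
eef_pos: [412.3, -22.0, 119.5]
tool_rot: [0.32, 3.124, 0.0]
ft_force: [0.0, -0.2, -1.5]
finger_gap: 0.144
```

Run:
```python
from h import *
np.set_printoptions(precision=4,suppress=True)
o=get_obs();print(o["finger_gap"]*85.4,o["eef_pos"],o["ft_force"],o["joints"])
for n in("wrist","scene","top"):
    c=camera(n)
    im=c["img"][:,:,::-1]
    if n=="scene": im=cv2.resize(im[180:370,200:400],None,fx=4,fy=3,interpolation=2) if 0 else cv2.resize(im[200:350,210:400],None,fx=4,fy=4,interpolation=2)
    if n=="top": im=cv2.resize(im[120:300,260:440],None,fx=3.3,fy=3.3,interpolation=2)
    cv2.imwrite(f"pics/e_{n}.png",im)
    for t in("pry_tip","lid_lip","lid_hinge","cam_handle","cam_axis","pry_grip"):
        print(n,t,[(round(r["conf"],2),cw(c,r["xyz"]),px(c,cw(c,r["xyz"]))[0]) for r in spot_point(c,t)[:2]])
```

```text
12.258510649021442 [412.31   -22.0351 119.5476] [ 0.041  -0.1595 -1.476 ] [-0.0824  0.3102  2.1608  0.0003  0.6698 -1.4489]
wrist pry_tip []
wrist lid_lip [(0.48, array([ 386.8798, -162.4522,    2.6889]), array([107.092 , 233.3619])), (0.45, array([421.4977, -23.8031, 119.3202]), array([322.3884, 327.7978]))]
wrist lid_hinge [(0.37, array([ 389.2396, -159.7757,    3.4154]), array([111.6016, 236.2199]))]
wrist cam_handle []
wrist cam_axis []
wrist pry_grip [(0.57, array([409.4496, -20.386 , 128.1648]), array([324.9434, 309.0078]))]
scene pry_tip [(0.67, array([182.6389, 466.6881,  10.0478]), array([387.6018, 145.5366])), (0.62, array([493.1016, -39.1606, 125.067 ]), array([295.5713, 250.3496]))]
scene lid_lip [(0.75, array([521.0749, -45.7641,  77.3275]), array([299.8924, 273.4528]))]
scene lid_hinge [(0.84, array([667.4379, -75.8291,  83.334 ]), array([323.8273, 322.9015]))]
scene cam_handle [(0.49, array([538.9631,  81.6147,  55.0956]), array([350.2534, 262.4322]))]
scene cam_axis []
scene pry_grip [(0.77, array([407.8073, -19.1425, 124.5723]), array([284.1175, 224.1583])), (0.74, array([257.8988, 399.4076,  12.2912]), array([384.8115, 166.111 ]))]
top pry_tip [(0.75, array([185.089 , 467.978 ,  12.2261]), array([107.8092, 379.1101])), (0.58, array([629.229 , 298.2759,  12.9174]), array([190.863 , 173.3364]))]
top lid_lip [(0.78, array([523.802 , -42.6622,  81.2401]), array([346.6714, 210.1603]))]
top lid_hinge [(0.98, array([673.9115, -74.9515,  85.0262]), array([359.7996, 140.1616]))]
top cam_handle [(0.88, array([539.2642,  79.5459,  43.45  ]), array([288.7533, 207.8914]))]
top cam_axis []
top pry_grip [(0.91, array([592.5105, 217.9563,  11.6058]), array([226.8847, 188.7536])), (0.78, array([256.8018, 407.2688,   8.6123]), array([138.0978, 343.8364]))]
```

View pics/e_wrist.png

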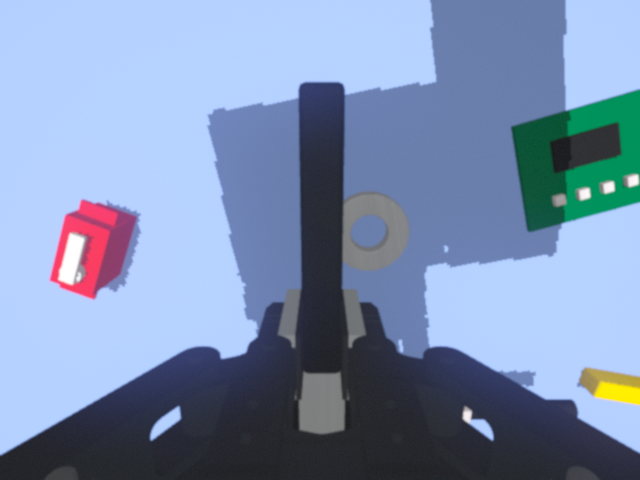

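View pics/e_scene.png

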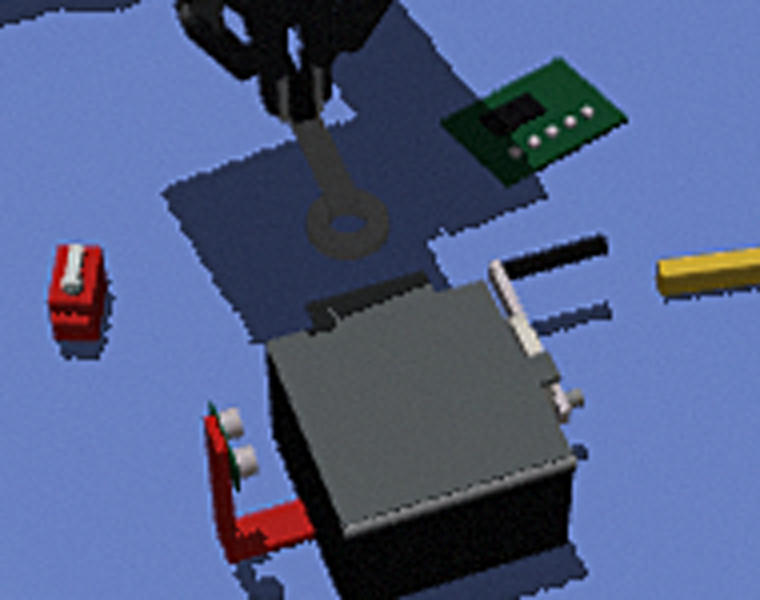

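View pics/e_top.png

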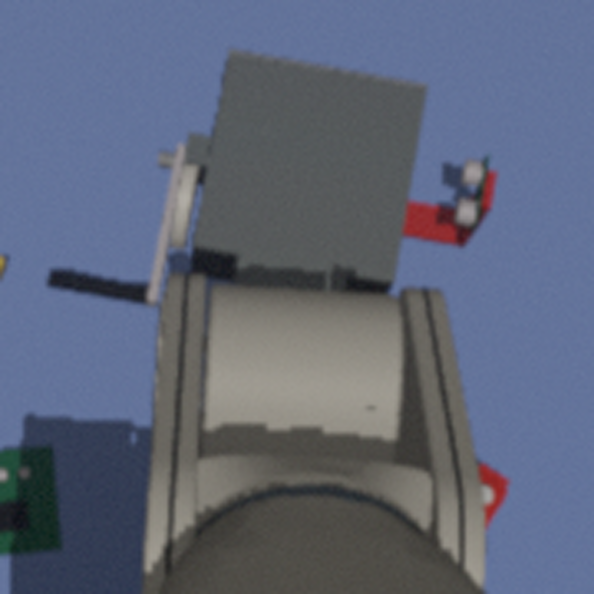

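The wrist view shows the tool square in the jaws at column 322. The scene view shows the blade pointing at the lip, with its tip near (296,250), overlapping the bearing. Next I work out the insertion and the levering arc.

Run:
```python
from h import *
np.set_printoptions(precision=4,suppress=True)
yaw=-.202;o=get_obs();d=o["eef_pos"][:2]-[608.5,-61.5];ux=np.array([np.cos(yaw),np.sin(yaw)]);uy=np.array([-ux[1],ux[0]])
bx,by,z=d@ux,d@uy,o["eef_pos"][2];print(bx,by,z)
X=R.from_rotvec(o["tool_rot"]).as_matrix();print(X[:,0],uy, "tip bx",bx+89)
print("descend z",(z-63)/500,"fwd x",-(-71-89-bx)/500)
ox,oz=-160,63
for th in np.linspace(0,1.57,21):
    tx=65-136*np.cos(th)-89;tz=80+136*np.sin(th)-6.5
    print(round(th,2),round(-(tx-ox)/500,3),round(-(tz-oz)/500,3))
```

```text
-200.28576859511006 -0.4450010852543258 119.27900705293922
[-0.9796  0.2012 -0.    ] [0.2006 0.9797] tip bx -111.28576859511006
descend z 0.11255801410587844 fwd x -0.08057153719022012
0.0 -0.0 -0.021
0.08 -0.001 -0.042
0.16 -0.003 -0.064
0.24 -0.008 -0.084
0.31 -0.013 -0.105
0.39 -0.021 -0.125
0.47 -0.03 -0.144
0.55 -0.04 -0.163
0.63 -0.052 -0.181
0.71 -0.065 -0.198
0.78 -0.08 -0.213
0.86 -0.095 -0.228
0.94 -0.112 -0.241
1.02 -0.13 -0.253
1.1 -0.148 -0.263
1.18 -0.168 -0.272
1.26 -0.188 -0.28
1.33 -0.208 -0.285
1.41 -0.229 -0.29
1.49 -0.25 -0.292
1.57 -0.272 -0.293
```

>>> apply_moves --plan '[[[5,0,0,0.06,0,0,0],[5,0,0,0.1126,0,0,0],[5,0,0,0.1126,0,0,0],[5,-0.03,0,0.1126,0,0,0],[5,-0.06,0,0.1126,0,0,0],[5,-0.08,0,0.1126,0,0,0],[5,-0.08,0,0.1126,0,0,0],[5,-0.08,0,0.1126,0,0,0]]]'

```text
time: 7.42
eef_pos: [450.9, -29.7, 63.0]
tool_rot: [-0.317, -3.125, 0.0]
ft_force: [-0.1, 0.6, -1.8]
finger_gap: 0.146
```

Run:
```python
from h import *
np.set_printoptions(precision=4,suppress=True)
o=get_obs();print(o["finger_gap"]*85.4,o["eef_pos"],o["ft_force"])
c=camera("scene");cv2.imwrite(f"pics/f_scene.png",cv2.resize(c["img"][200:350,210:400,::-1],None,fx=4,fy=4,interpolation=2))
```

```text
12.457543237548368 [450.8714 -29.6849  62.9717] [-0.1331  0.5661 -1.77  ]
```

View pics/f_scene.png

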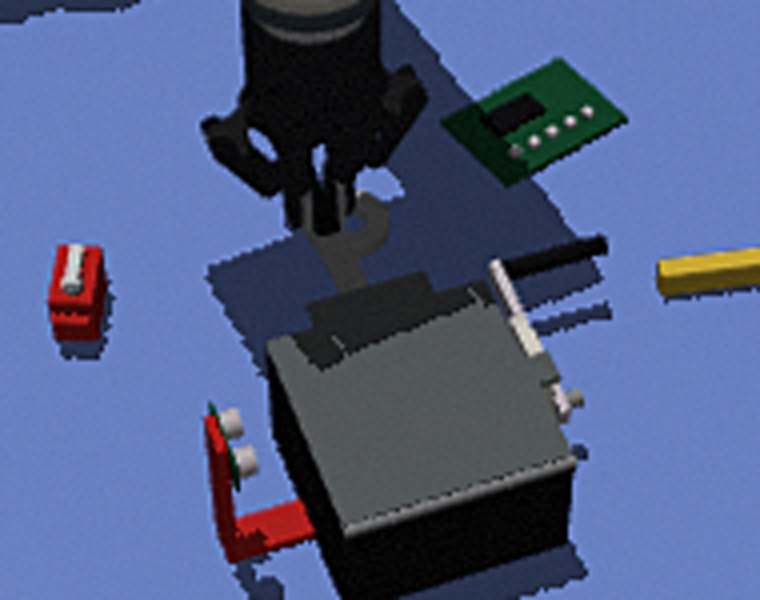

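The blade goes under the lip near (350,290) with no contact force, so I start levering.

>>> apply_moves --plan '[[[5,0,0,-0.011,0,0,0],[5,0,0,-0.021,0,0,0],[5,-0.001,0,-0.042,0,0,0],[5,-0.003,0,-0.064,0,0,0],[5,-0.008,0,-0.084,0,0,0],[5,-0.013,0,-0.105,0,0,0],[5,-0.021,0,-0.125,0,0,0],[5,-0.03,0,-0.144,0,0,0],[5,-0.03,0,-0.144,0,0,0]]]'

```text
time: 8.6
eef_pos: [467.4, -32.9, 135.9]
tool_rot: [0.317, 3.123, -0.0]
ft_force: [0.9, -0.4, -0.7]
finger_gap: 0.146
```

Run:
```python
from h import *
np.set_printoptions(precision=4,suppress=True)
o=get_obs();print(o["finger_gap"]*85.4,o["eef_pos"],o["ft_force"],o["moment"])
c=camera("scene");cv2.imwrite(f"pics/g_scene.png",cv2.resize(c["img"][200:350,210:400,::-1],None,fx=4,fy=4,interpolation=2))
```

```text
12.473680403347686 [467.3505 -32.9342 135.8901] [ 0.8957 -0.4189 -0.6999] [ 0.0069 -0.019  -0.0078]
```

View pics/g_scene.png

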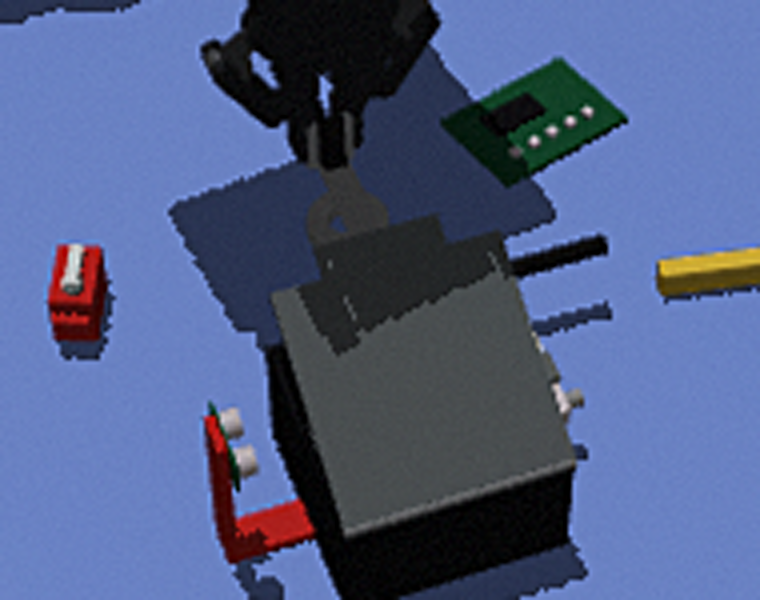

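The lid is rising: the lip edge moved from rows 275–305 to 220–250 in the crop, and the grip is unchanged. I continue the arc.

>>> apply_moves --plan '[[[5,-0.01,0,-0.019,0,0,0],[5,-0.022,0,-0.037,0,0,0],[5,-0.035,0,-0.054,0,0,0],[5,-0.05,0,-0.069,0,0,0],[5,-0.065,0,-0.084,0,0,0],[5,-0.082,0,-0.097,0,0,0],[5,-0.1,0,-0.109,0,0,0],[5,-0.118,0,-0.119,0,0,0],[5,-0.138,0,-0.128,0,0,0],[5,-0.158,0,-0.136,0,0,0],[5,-0.178,0,-0.141,0,0,0],[5,-0.178,0,-0.141,0,0,0]]]'

```text
time: 10.15
eef_pos: [554.4, -50.9, 205.7]
tool_rot: [0.317, 3.124, -0.0]
ft_force: [0.2, -1.0, -1.2]
finger_gap: 0.145
```

Run:
```python
from h import *
np.set_printoptions(precision=4,suppress=True)
o=get_obs();print(o["finger_gap"]*85.4,o["eef_pos"],o["ft_force"],o["moment"])
c=camera("scene");cv2.imwrite(f"pics/i_scene.png",cv2.resize(c["img"][200:350,210:400,::-1],None,fx=4,fy=4,interpolation=2))
```

```text
12.384795160051738 [554.4486 -50.8518 205.7319] [ 0.1836 -0.9605 -1.1531] [ 0.008  -0.0265 -0.0698]
```

View pics/i_scene.png

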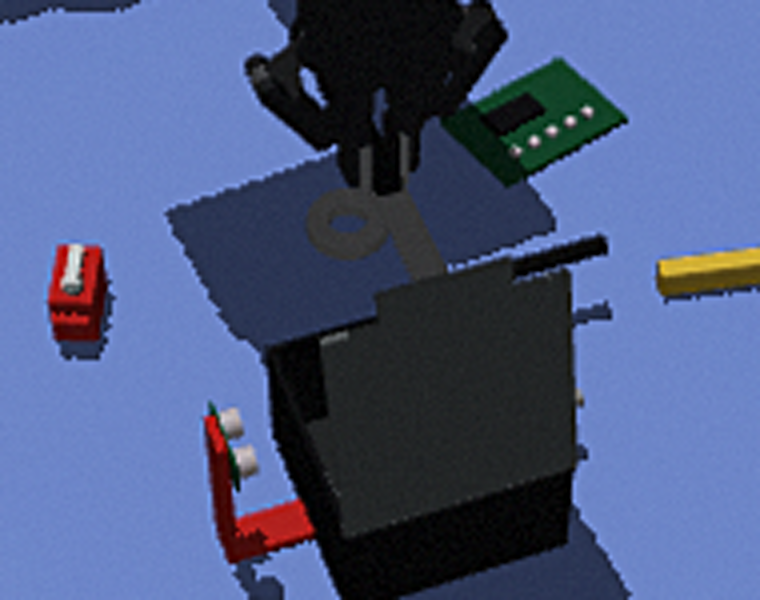

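>>> apply_moves --plan '[[[5,-0.02,0,-0.004,0,0,0],[5,-0.042,0,-0.006,0,0,0],[5,-0.06,0,-0.007,0,0,0],[5,-0.06,0,-0.007,0,0,0],[5,-0.06,0,-0.007,0,0,0]]]'

```text
time: 10.82
eef_pos: [582.7, -56.7, 208.9]
tool_rot: [0.317, 3.125, -0.0]
ft_force: [0.1, -0.1, -1.2]
finger_gap: 0.147
```

```bash
cat > lid.py <<'E'
from h import *
np.set_printoptions(precision=4,suppress=True)
import sys
o=get_obs();print(o["time"],o["finger_gap"]*85.4,o["eef_pos"],o["ft_force"],o["moment"])
yaw=-.202
def B(p):p=np.array(p);return np.array([608.5+np.cos(yaw)*p[0]-np.sin(yaw)*p[1],-61.5+np.sin(yaw)*p[0]+np.cos(yaw)*p[1],p[2]])
for n in("scene","top"):
    c=camera(n);im=c["img"][:,:,::-1].copy()
    for r in spot_point(c,"lid_lip")[:2]:
        w=cw(c,r["xyz"]); print(n,round(r["conf"],2),w,px(c,w)[0])
    for th in (1.45,1.57,1.7):
        # lid lip outer-face corners (top surface) at theta
        q=[B((65-148*np.cos(th)+5*np.sin(th)*1, y, 80+148*np.sin(th)+5*np.cos(th))) for y in(-35,35)]
        print(n,th,[px(c,a)[0] for a in q])
    x0,y0=(210,180) if n=="scene" else (260,100)
    cv2.imwrite(f"pics/{sys.argv[1]}_{n}.png",cv2.resize(im[y0:y0+150,x0:x0+190],None,fx=4,fy=4,interpolation=2))
E
python3 lid.py j
```

```text
10.825 12.570384790019867 [582.7154 -56.6791 208.9302] [ 0.1386 -0.108  -1.2383] [0.0004 0.0406 0.0434]
scene 0.91 [670.1114 -74.3003 230.5498] [326.4226 278.666 ]
scene 1.45 [array([307.2357, 280.5345]), array([341.3329, 270.6686])]
scene 1.57 [array([310.4889, 287.2329]), array([344.891 , 277.1573])]
scene 1.7 [array([314.073 , 295.4119]), array([348.7519, 285.107 ])]
top 1.45 [array([383.7228, 125.4024]), array([346.6043, 118.8939])]
top 1.57 [array([385.2819, 116.3379]), array([348.2409, 109.8574])]
top 1.7 [array([386.7805, 107.1106]), array([349.9089, 100.6743])]
```

View pics/j_scene.png

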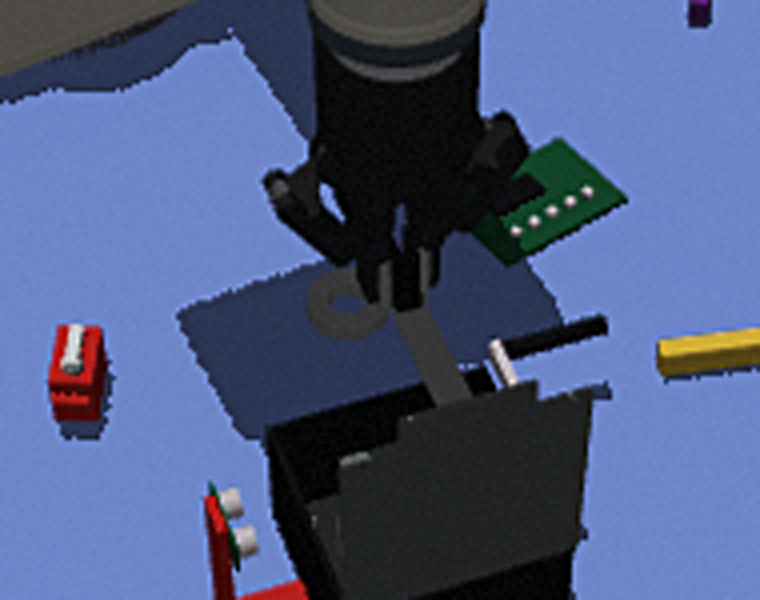

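View pics/j_top.png

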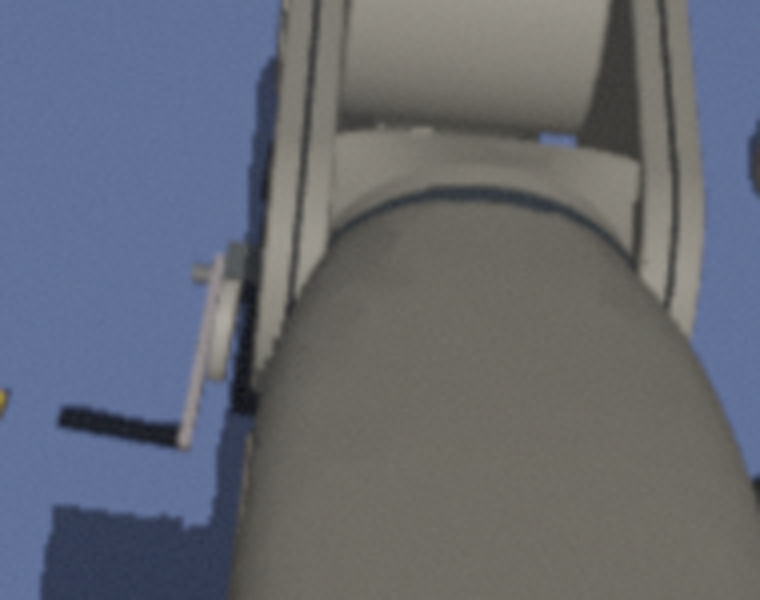

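The lip corners sit at scene (309.5,286) and (344.3,275.8), which puts the lid near 1.55 rad. I nudge it about 3 mm more and then withdraw.

>>> apply_moves --plan '[[[5,-0.006,0,0,0,0,0],[5,-0.006,0,0,0,0,0],[5,0.05,0,0,0,0,0],[5,0.12,0,0,0,0,0],[5,0.2,0,0,0,0,0],[5,0.26,0,0,0,0,0],[5,0.26,0,0,0,0,0]]]'

```text
time: 11.9
eef_pos: [453.4, -30.2, 209.0]
tool_rot: [-0.317, -3.125, 0.0]
ft_force: [0.6, 0.2, -0.5]
finger_gap: 0.142
```

```bash
python3 lid.py k
python3 - <<'E'
from h import *
np.set_printoptions(precision=4,suppress=True)
Rd=down(np.pi/2-.1634)
print(rel([464,355.7,110],Rd),rel([464,355.7,30],Rd),rel([464,355.7,5.5],Rd))
E
```

```text
11.9 12.169078974437074 [453.397  -30.2097 208.9887] [ 0.5806  0.1744 -0.5341] [-0.0241 -0.064   0.0043]
scene 0.92 [668.6591 -75.2548 229.2889] [325.5728 278.7942]
scene 0.53 [398.1628 157.5978   4.4233] [342.6251 229.0823]
scene 1.45 [array([307.2357, 280.5345]), array([341.3329, 270.6686])]
scene 1.57 [array([310.4889, 287.2329]), array([344.891 , 277.1573])]
scene 1.7 [array([314.073 , 295.4119]), array([348.7519, 285.107 ])]
top 0.68 [671.8915 -74.318  227.2534] [366.1616 115.8544]
top 1.45 [array([383.7228, 125.4024]), array([346.6043, 118.8939])]
top 1.57 [array([385.2819, 116.3379]), array([348.2409, 109.8574])]
top 1.7 [array([386.7805, 107.1106]), array([349.9089, 100.6743])]
[ 0.1412  0.76    0.1986  0.0001  0.001  -0.0249] [ 0.1414  0.76    0.3586  0.0001  0.001  -0.0249] [ 0.1415  0.76    0.4076  0.0001  0.001  -0.0249]
```

View pics/k_scene.png

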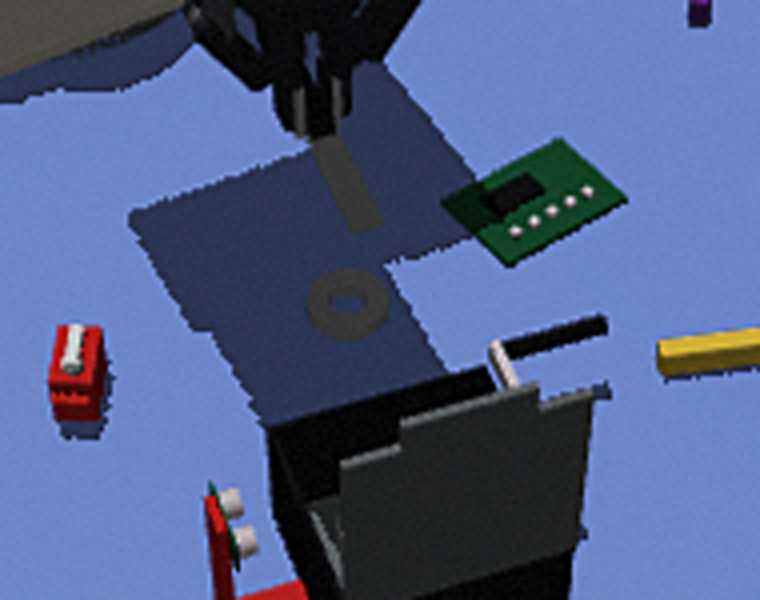

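View pics/k_top.png

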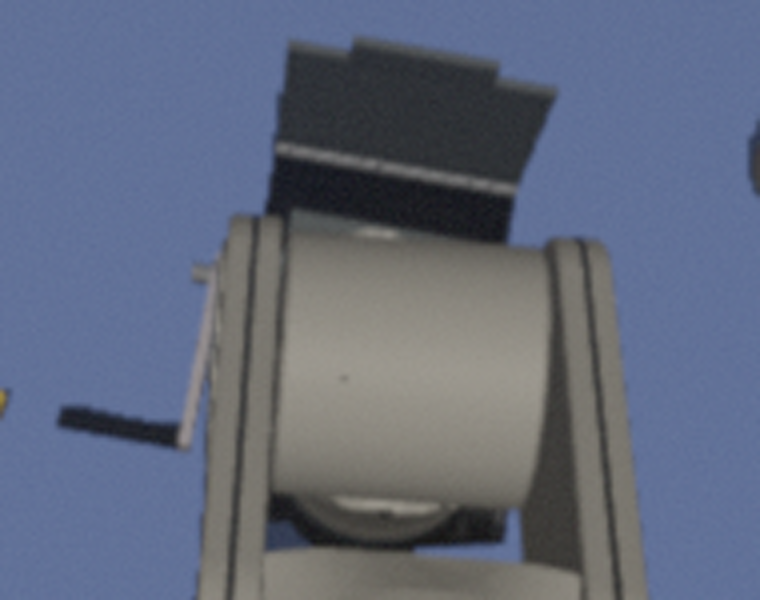

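Top view: the lip corners at (349,109.5) and (384,116) match the 1.57 rad prediction (348.2,109.9)/(385.3,116.3), so the lid stands upright. Now I take the tool back to where it lay.

>>> apply_moves --plan '[[[5,0.141,0.76,0.1986,0,0.001,-0.025],[5,0.141,0.76,0.1986,0,0.001,-0.025],[5,0.141,0.76,0.1986,0,0.001,-0.025],[5,0.141,0.76,0.1986,0,0.001,-0.025],[5,0.141,0.76,0.1986,0,0.001,-0.025],[5,0.141,0.76,0.1986,0,0.001,-0.025],[5,0.141,0.76,0.1986,0,0.001,-0.025],[5,0.141,0.76,0.1986,0,0.001,-0.025],[5,0.1413,0.76,0.3,0,0.001,-0.025],[5,0.1414,0.76,0.37,0,0.001,-0.025],[5,0.1414,0.76,0.39,0,0.001,-0.025],[5,0.1414,0.76,0.39,0,0.001,-0.025]]]'

```text
time: 13.6
eef_pos: [462.8, 355.0, 14.2]
tool_rot: [-0.258, -3.129, 0.001]
ft_force: [-0.0, 0.6, -0.3]
finger_gap: 0.145
```

Run:
```python
from h import *
np.set_printoptions(precision=4,suppress=True)
o=get_obs();print(o["finger_gap"]*85.4,o["eef_pos"],o["ft_force"],o["moment"])
c=camera("scene");cv2.imwrite(f"pics/l_scene.png",cv2.resize(c["img"][140:260,360:480,::-1],None,fx=5,fy=5,interpolation=2))
```

```text
12.408196757912883 [462.8301 354.9662  14.2251] [-0.0019  0.6337 -0.3128] [ 0.0151 -0.0627 -0.0398]
```

View pics/l_scene.png

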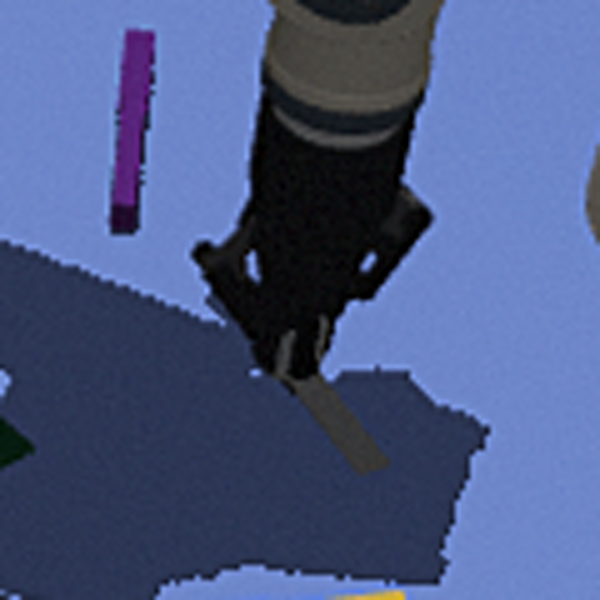

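The tool hangs level and free just above the bench, blade tip near (375,465) in the crop. I lower it, release and rise.

>>> apply_moves --plan '[[[5,0,0,0.01,0,0,0],[5,0,0,0.018,0,0,0],[5,0,0,0.018,0,0,0],[40,0,0,0.018,0,0,0],[40,0,0,0.018,0,0,0],[40,0,0,0.018,0,0,0],[40,0,0,-0.05,0,0,0],[40,0,0,-0.15,0,0,0],[40,0,0,-0.27,0,0,0],[40,0,0,-0.36,0,0,0],[40,0,0,-0.36,0,0,0]]]'

```text
time: 15.02
eef_pos: [464.7, 357.4, 198.2]
tool_rot: [0.256, 3.127, 0.009]
ft_force: [0.0, -0.3, -0.8]
finger_gap: 0.463
```

Run:
```python
from h import *
from scipy.optimize import least_squares
np.set_printoptions(precision=4,suppress=True)
o=get_obs();print(o["finger_gap"]*85.4,o["eef_pos"],o["ft_force"],o["joints"])
for n in("wrist","scene","top"):
    c=camera(n);cv2.imwrite(f"pics/m_{n}.png",c["img"][:,:,::-1])
    if n!="wrist": cv2.imwrite(f"pics/m_{n}c.png",cv2.resize(c["img"][180:300,260:420,::-1] if n=="top" else c["img"][240:330,280:400,::-1],None,fx=5,fy=5,interpolation=2))
    for t in("cam_handle","cam_axis","lid_lip"):
        print(n,t,[(round(r["conf"],2),cw(c,r["xyz"]),px(c,cw(c,r["xyz"]))[0]) for r in spot_point(c,t)[:2]])
yaw=-.202
def B(p):return np.array([608.5+np.cos(yaw)*p[0]-np.sin(yaw)*p[1],-61.5+np.sin(yaw)*p[0]+np.cos(yaw)*p[1],p[2]])
for a in(.1,.2,.3):print(a,B((-95*np.cos(a),124,40+95*np.sin(a))))
```

```text
39.53887672687548 [464.7414 357.3868 198.2456] [ 0.0053 -0.3123 -0.8105] [ 0.6347  0.4038  1.7481  0.0014  0.9827 -0.7738]
wrist cam_handle []
wrist cam_axis []
wrist lid_lip []
scene cam_handle []
scene cam_axis [(0.22, array([604.7156, -61.5422,   4.693 ]), array([313.6055, 320.8809]))]
scene lid_lip [(0.87, array([670.7619, -75.424 , 230.1833]), array([326.1089, 279.2568]))]
top cam_handle [(0.9, array([540.5618,  80.4219,  44.3493]), array([288.3207, 207.2233]))]
top cam_axis [(0.62, array([551.0295, 342.5968,  11.0206]), array([170.5871, 208.187 ]))]
top lid_lip [(0.72, array([671.656 , -72.9137, 227.0036]), array([365.4001, 116.0398]))]
0.1 [540.7746  78.9433  49.4842]
0.2 [542.1648  78.6586  58.8736]
0.3 [544.4664  78.1872  68.0744]
```

View pics/m_wrist.png

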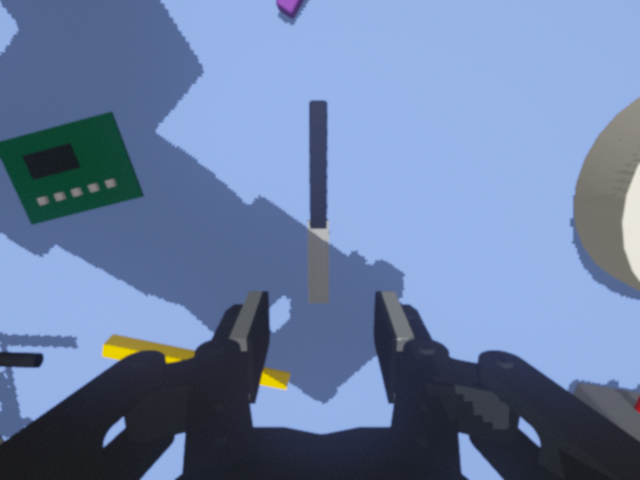

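View pics/m_scene.png

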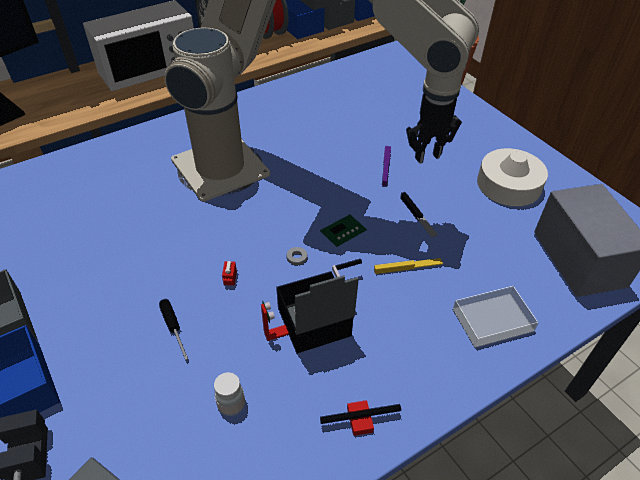

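View pics/m_scenec.png

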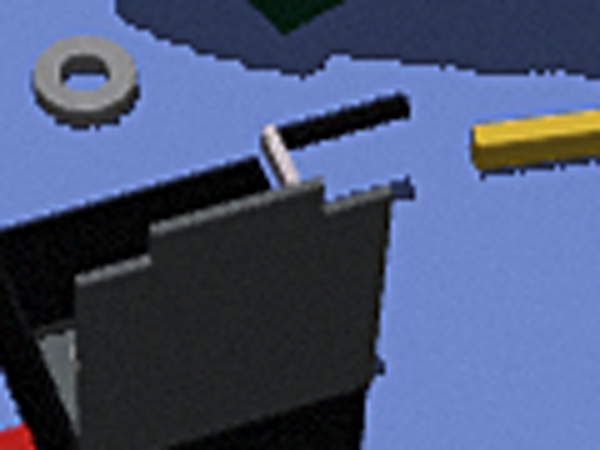

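The tool lies flat at its place (wrist: column 318, rows 101–303). The lid stands, and the lever is still near level with its handle at scene (348,264). I move over to the handle, turning the jaws about 85° on the way.

Run:
```python
from h import *
np.set_printoptions(precision=4,suppress=True)
print(rel([520,85,200],down(-.1)))
```

```text
[-0.2012 -0.5157 -0.0132 -0.0013 -0.0008  0.9598]
```

>>> apply_moves --plan '[[[60,-0.2,-0.516,-0.013,0,0,0.96],[60,-0.2,-0.516,-0.013,0,0,0.96],[60,-0.2,-0.516,-0.013,0,0,0.96],[60,-0.2,-0.516,-0.013,0,0,0.96],[60,-0.2,-0.516,-0.013,0,0,0.96],[60,-0.2,-0.516,-0.013,0,0,0.96],[60,-0.2,-0.516,-0.013,0,0,0.96],[60,-0.2,-0.516,-0.013,0,0,0.96],[60,-0.2,-0.516,-0.013,0,0,0.96],[60,-0.2,-0.516,-0.013,0,0,0.96]]]'

```text
time: 16.88
eef_pos: [519.5, 85.1, 200.3]
tool_rot: [-2.325, -2.11, 0.002]
ft_force: [-0.3, 0.1, -0.2]
finger_gap: 0.701
```

Run:
```python
from h import *
np.set_printoptions(precision=4,suppress=True)
o=get_obs();print(o["finger_gap"]*85.4,o["eef_pos"],o["tool_rot"],o["joints"])
c=camera("wrist");cv2.imwrite("pics/n_w.png",c["img"][:,:,::-1])
for t in("cam_handle","cam_axis","lid_lip","lid_hinge"):
        print(t,[(round(r["conf"],2),cw(c,r["xyz"]),px(c,cw(c,r["xyz"]))[0]) for r in spot_point(c,t)[:2]])
yaw=-.202
def B(p):return np.array([608.5+np.cos(yaw)*p[0]-np.sin(yaw)*p[1],-61.5+np.sin(yaw)*p[0]+np.cos(yaw)*p[1],p[2]])
for a in(.1,.15,.2,.3):print(a,px(c,[B((-95*np.cos(a),y,40+95*np.sin(a))) for y in(88,154)]))
```

```text
59.9019486798035 [519.4822  85.0665 200.2855] [-2.3255 -2.1104  0.0015] [0.1394 0.3211 1.8715 0.0006 0.9505 0.236 ]
cam_handle [(0.95, array([540.8241,  78.4974,  51.3287]), array([349.0102, 224.4976]))]
cam_axis []
lid_lip []
lid_hinge []
0.1 [[342.9615 268.374 ]
 [353.8535 183.4167]]
0.15 [[344.045  270.6407]
 [355.1745 184.5092]]
0.2 [[345.4694 272.9881]
 [356.8642 185.663 ]]
0.3 [[349.3839 277.9106]
 [361.3985 188.152 ]]
```

View pics/n_w.png

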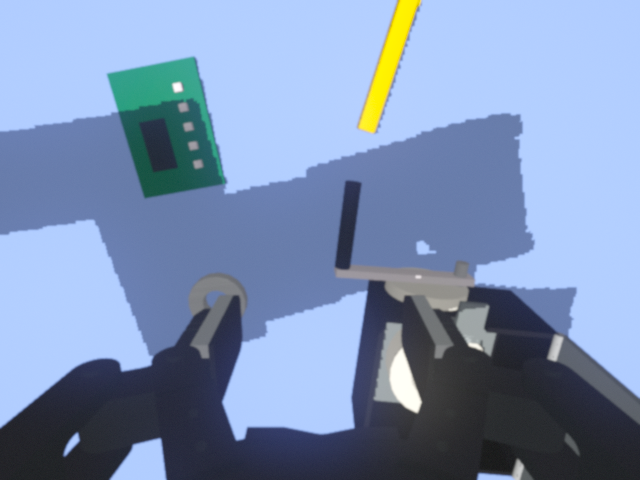

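The wrist view shows the handle from (353,182) to (343,267), matching the model at a ≈ 0.12. The network gives the handle at (540.8, 78.5, 51.3). Now I plan the approach with a 25° forward tilt.

```bash
cat > lev.py <<'E'
from h import *
np.set_printoptions(precision=4,suppress=True)
yaw=-.202
ux=np.array([np.cos(yaw),np.sin(yaw),0]);uy=np.array([-ux[1],ux[0],0]);uz=np.array([0,0,1.])
def B(p):return np.array([608.5,-61.5,0])+ux*p[0]+uy*p[1]+uz*p[2]
def Rt(tau): # jaw along box x, tilt
    z=np.sin(tau)*ux-np.cos(tau)*uz; y=np.cos(tau)*ux+np.sin(tau)*uz
    return R.from_matrix(np.c_[np.cross(y,z),y,z])
def pose(a,tau,depth,y=124):
    h=B((-95*np.cos(a),y,40+95*np.sin(a)));Q=Rt(tau);return h+depth*Q.as_matrix()[:,2],Q
E
python3 - <<'E'
from lev import *
t=np.radians(25)
for d in(-50,22): p,Q=pose(.12,t,d);print(p,rel(p,Q))
E
```

```text
[520.2776  83.1409  96.688 ] [-0.0037  0.0024  0.2072 -0.2786 -0.0143  0.0644]
[550.0875  77.0361  31.4339] [-0.01    0.0631  0.3376 -0.2786 -0.0143  0.0644]
```

>>> apply_moves --plan '[[[50,-0.0037,0.0024,0.1,-0.2786,-0.0143,0.0644],[50,-0.0037,0.0024,0.2072,-0.2786,-0.0143,0.0644],[50,-0.0037,0.0024,0.2072,-0.2786,-0.0143,0.0644],[50,-0.0037,0.0024,0.2072,-0.2786,-0.0143,0.0644],[50,-0.0037,0.0024,0.2072,-0.2786,-0.0143,0.0644]]]'

```text
time: 17.75
eef_pos: [519.4, 83.6, 96.0]
tool_rot: [2.152, 1.757, 0.389]
ft_force: [-0.0, -0.5, 0.3]
finger_gap: 0.58
```

Run:
```python
from lev import *
o=get_obs();print(o["finger_gap"]*85.4,o["eef_pos"],o["joints"])
t=np.radians(25)
p,Q=pose(.12,t,22);print(p,rel(p,Q))
c=camera("wrist");cv2.imwrite("pics/o_w.png",c["img"][:,:,::-1])
print([(round(r["conf"],2),cw(c,r["xyz"]),px(c,cw(c,r["xyz"]))[0]) for r in spot_point(c,"cam_handle")[:2]])
print(px(c,[pose(.12,t,0,y)[0] for y in(88,124,154)]))
c=camera("scene");cv2.imwrite(f"pics/o_s.png",cv2.resize(c["img"][200:350,250:440,::-1],None,fx=4,fy=4,interpolation=2))
```

```text
49.524091094678646 [519.409   83.5559  95.9604] [ 0.2401  0.4219  2.1883 -0.9448  0.2243  1.3376]
[550.0875  77.0361  31.4339] [-0.0005  0.0024  0.1435 -0.0003 -0.0003  0.0003]
[(0.68, array([539.5515,  77.8994,  48.1467]), array([315.29 , 266.807]))]
[[320.1099 330.2461]
 [320.0776 266.1165]
 [320.0481 207.6469]]
```

View pics/o_w.png

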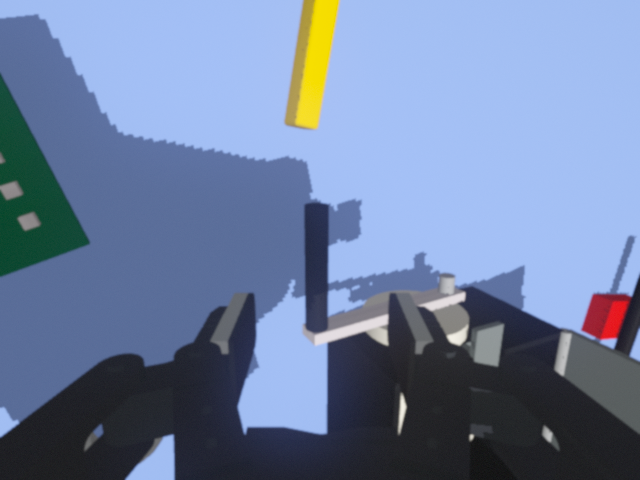

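View pics/o_s.png

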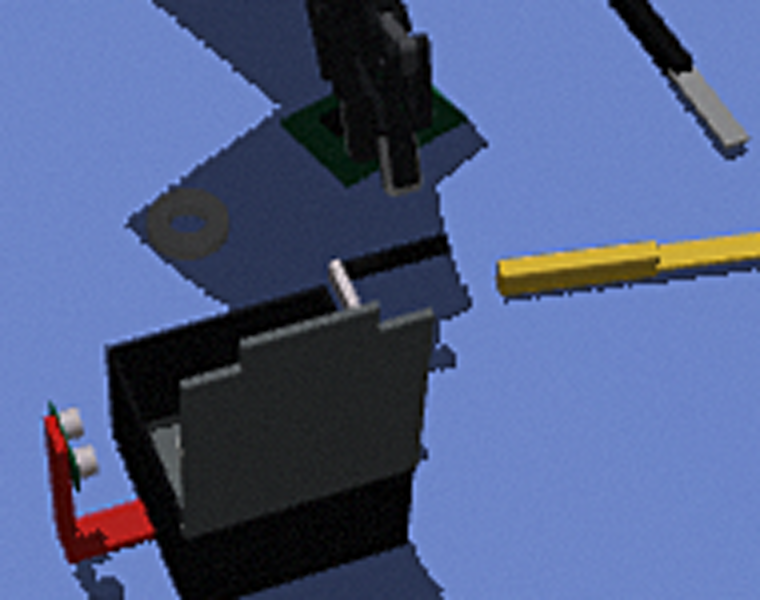

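The handle shows at column 316, rows 205–330, centred between the jaws (model: 320, rows 208–330). Joint 5 is near its limit at this tilt, so I reduce to 10° before descending.

Run:
```python
from lev import *
t=np.radians(10)
for d in(-50,22): p,Q=pose(.12,t,d);print(p,rel(p,Q))
```

```text
[532.473   80.6434 100.613 ] [0.0002 0.0266 0.0032 0.1661 0.0007 0.0001]
[544.7215  78.135   29.7069] [ 0.0004 -0.0106  0.1423  0.1661  0.0007  0.0001]
```

>>> apply_moves --plan '[[[50,0,0.024,0.003,0.166,0,0],[50,0,0.024,0.003,0.166,0,0],[50,0,0.024,0.003,0.166,0,0],[50,0,0.008,0.07,0.166,0,0],[50,0,-0.013,0.1423,0.166,0,0],[50,0,-0.013,0.1423,0.166,0,0],[50,0,-0.013,0.1423,0.166,0,0]]]'

```text
time: 18.77
eef_pos: [544.5, 78.3, 30.4]
tool_rot: [2.326, 1.896, 0.168]
ft_force: [-0.9, 0.7, 0.7]
finger_gap: 0.584
```

Run:
```python
from lev import *
o=get_obs();print(o["finger_gap"]*85.4,o["eef_pos"],o["joints"],o["ft_force"])
c=camera("wrist");cv2.imwrite("pics/p_w.png",c["img"][:,:,::-1])
c=camera("scene");cv2.imwrite(f"pics/p_s.png",cv2.resize(c["img"][200:350,250:440,::-1],None,fx=4,fy=4,interpolation=2))
```

```text
49.83942010276795 [544.4917  78.339   30.4068] [ 0.1546  0.5893  2.0017 -0.1609  0.3898  0.5015] [-0.855   0.7277  0.7186]
```

View pics/p_w.png

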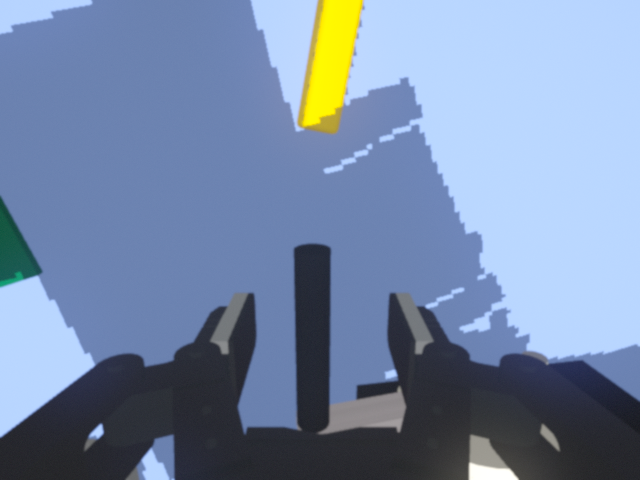

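View pics/p_s.png

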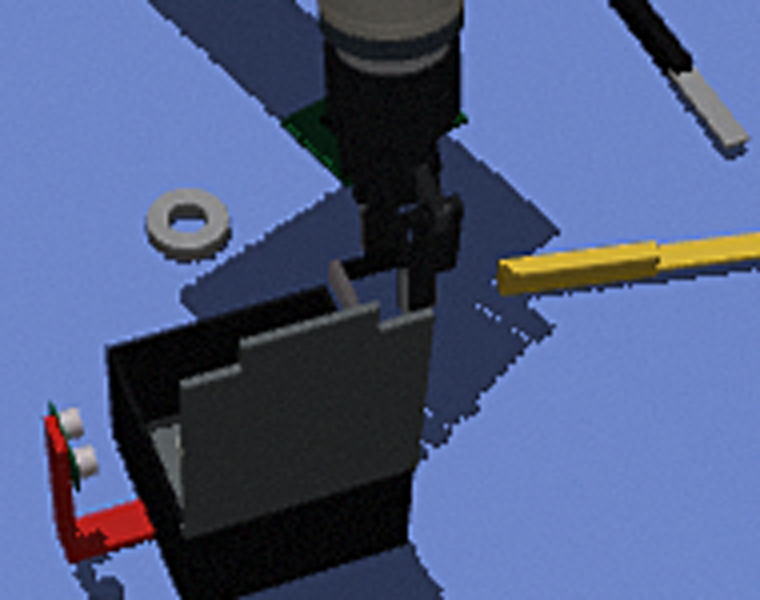

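The bar is at column 312 against a finger centre of 322, about 3 mm off. I shift and close.

>>> apply_moves --plan '[[[50,0,-0.006,0,0,0,0],[50,0,-0.006,0,0,0,0],[3,0,-0.006,0,0,0,0],[3,0,-0.006,0,0,0,0],[3,0,-0.006,0,0,0,0],[3,0,-0.006,0,0,0,0]]]'

```text
time: 19.62
eef_pos: [541.6, 78.8, 29.1]
tool_rot: [2.326, 1.895, 0.168]
ft_force: [1.8, -0.4, 0.1]
finger_gap: 0.118
```

Run:
```python
from lev import *
o=get_obs();print(o["finger_gap"]*85.4,o["eef_pos"],o["joints"],o["ft_force"],o["moment"])
Q=R.from_rotvec(o["tool_rot"]).as_matrix();g=o["eef_pos"]-22*Q[:,2];d=g-[608.5,-61.5,0]
print("bar in box",d@ux,d@uy,g[2])
c=camera("wrist");cv2.imwrite("pics/q_w.png",c["img"][:,:,::-1])
```

```text
10.043866756919346 [541.5673  78.8275  29.0781] [ 0.1566  0.5896  2.008  -0.1652  0.3833  0.5082] [ 1.7986 -0.4055  0.0646] [-0.1408 -0.1685 -0.0346]
bar in box -97.58592780802798 124.04383711803673 50.7367136402026
```

View pics/q_w.png

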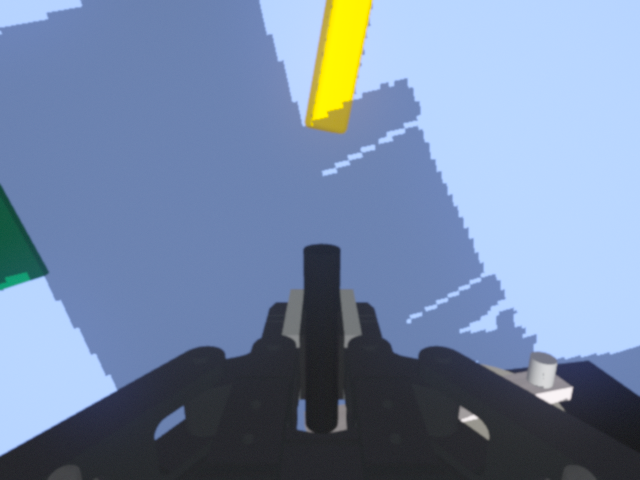

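The bar is held and centred at column 322, gap 10 mm against 12 nominal (the pads read about 2 mm low, as on the tool). In the robot frame it sits about 3 mm nearer than the camera fit, so I anchor the arc on the gripped position.

```bash
cat > arc.py <<'E'
from lev import *
import sys
AX=-97.6+95*np.cos(.113)   # axis bx in robot frame
def apose(a,tau,depth=22):
    h=B((AX-95*np.cos(a),124.0,40+95*np.sin(a)));Q=Rt(tau);return h+depth*Q.as_matrix()[:,2],Q
def tau(a): return np.radians(np.interp(a,[.113,1.57],[10,-15]))
def here():
    o=get_obs();Q=R.from_rotvec(o["tool_rot"]).as_matrix();g=o["eef_pos"]-22*Q[:,2];d=g-[608.5,-61.5,0]
    print("t",o["time"],"gap",o["finger_gap"]*85.4,"F",o["ft_force"],"M",o["moment"],"j",o["joints"]);print("bar",d@ux-AX,d@uy,g[2],"a",np.arctan2(g[2]-40,-(d@ux-AX)),"r",np.hypot(g[2]-40,d@ux-AX))
if __name__=="__main__":
    here()
    for a in np.linspace(float(sys.argv[1]),float(sys.argv[2]),int(sys.argv[3])): p,Q=apose(a,tau(a));print(round(a,2),rel(p,Q).round(3))
E
python3 arc.py 0.113 0.85 11
```

```text
t 19.675 gap 10.084228449886409 F [ 2.3792 -1.5798 -0.1226] M [-0.0856 -0.157  -0.0669] j [ 0.1566  0.5897  2.008  -0.1653  0.3833  0.5082]
bar -94.41730457141641 124.0325272913815 50.71123067701005 a 0.1129626763185759 r 95.02293336425545
0.11 [-0.    -0.     0.     0.001 -0.    -0.001]
0.19 [-0.     0.004 -0.013  0.015 -0.    -0.001]
0.26 [-0.     0.008 -0.026  0.029 -0.    -0.001]
0.33 [-0.     0.013 -0.039  0.043 -0.    -0.001]
0.41 [-0.     0.02  -0.051  0.057 -0.    -0.001]
0.48 [-0.     0.027 -0.062  0.071 -0.    -0.001]
0.56 [-0.     0.035 -0.073  0.086 -0.    -0.001]
0.63 [-0.     0.044 -0.083  0.1   -0.    -0.001]
0.7 [-0.     0.053 -0.093  0.114 -0.    -0.001]
0.78 [ 0.     0.063 -0.102  0.128 -0.    -0.001]
0.85 [ 0.     0.074 -0.109  0.142 -0.    -0.001]
```

>>> apply_moves --plan '[[[3,0,0.004,-0.013,0.014,0,0],[3,0,0.008,-0.026,0.028,0,0],[3,0,0.013,-0.039,0.042,0,0],[3,0,0.02,-0.051,0.056,0,0],[3,0,0.027,-0.062,0.07,0,0],[3,0,0.035,-0.073,0.085,0,0],[3,0,0.044,-0.083,0.1,0,0],[3,0,0.053,-0.093,0.114,0,0],[3,0,0.063,-0.102,0.128,0,0],[3,0,0.074,-0.109,0.142,0,0],[3,0,0.074,-0.109,0.142,0,0]]]'

```text
time: 21.05
eef_pos: [562.4, 74.5, 88.2]
tool_rot: [-2.401, -1.955, 0.059]
ft_force: [-12.4, 7.2, 9.8]
finger_gap: 0.115
```

```bash
python3 arc.py 0.85 1.57 11
python3 - <<'E'
from h import *
c=camera("wrist");cv2.imwrite("pics/r_w.png",c["img"][:,:,::-1])
c=camera("scene");cv2.imwrite(f"pics/r_s.png",cv2.resize(c["img"][200:350,250:440,::-1],None,fx=4,fy=4,interpolation=2))
E
```

```text
t 21.05 gap 9.841770476613387 F [-12.4336   7.1706   9.8034] M [ 1.2027  2.2887 -0.1416] j [0.1018 0.5615 1.8043 0.0226 0.8325 0.29  ]
bar -67.92538637834747 123.96888589481962 110.12460217047317 a 0.801327391658849 r 97.62846892282457
0.85 [ 0.     0.011 -0.003 -0.008  0.001 -0.001]
0.92 [ 0.     0.02  -0.012  0.006  0.001 -0.001]
0.99 [ 0.     0.03  -0.021  0.019  0.001 -0.001]
1.07 [ 0.     0.04  -0.029  0.033  0.001 -0.001]
1.14 [ 0.     0.051 -0.036  0.047  0.001 -0.001]
1.21 [ 0.     0.062 -0.042  0.06   0.001 -0.001]
1.28 [ 0.     0.074 -0.047  0.074  0.    -0.001]
1.35 [ 0.     0.086 -0.051  0.088  0.    -0.001]
1.43 [ 0.     0.098 -0.055  0.102  0.    -0.001]
1.5 [ 0.     0.111 -0.057  0.115  0.    -0.001]
1.57 [ 0.     0.124 -0.059  0.129  0.    -0.001]
```

View pics/r_w.png

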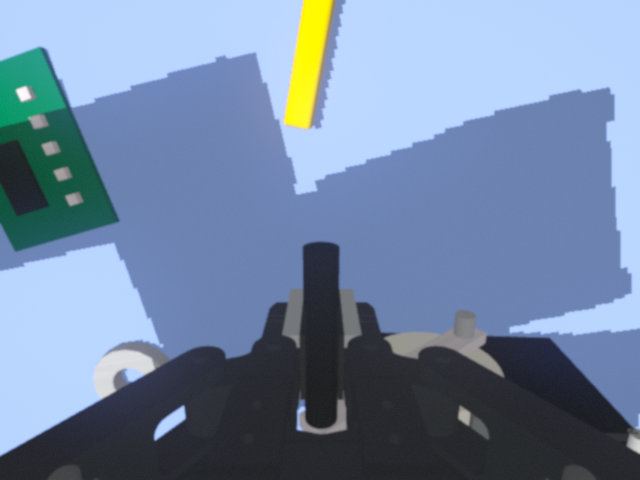

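View pics/r_s.png

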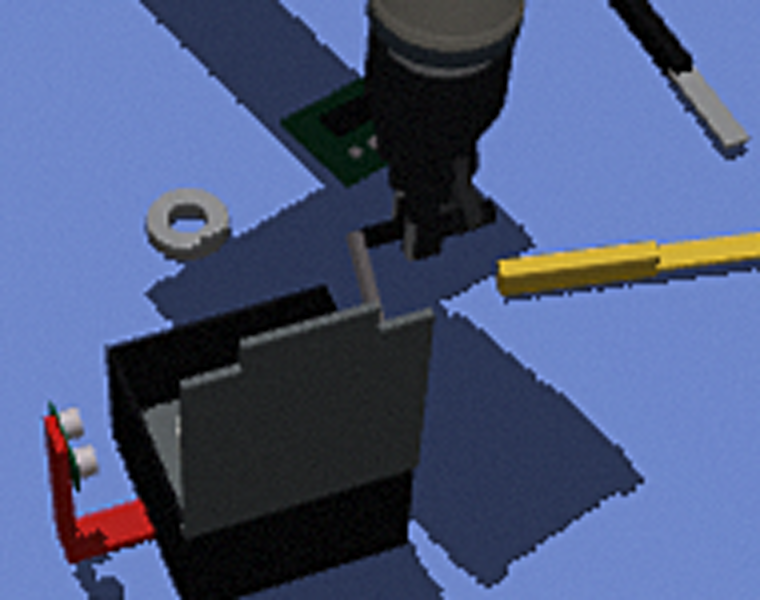

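Run:
```python
from arc import *
c=camera("scene")
print("inner end of bar measured (339.5,259.5)ish; initial (333.5,266.5)")
for a in (.113,.6,.7,.75,.8,.85,.9): print(a,px(c,[B((-95*np.cos(a)+e,y,40+95*np.sin(a))) for e in(0,-2) for y in(85,88,154)]).round(1).tolist())
w=camera("wrist")
here()
for a in (.7,.75,.8,.85): print(a,px(w,[B((-95*np.cos(a)+e,154,40+95*np.sin(a))) for e in(0,-3)]).round(1).tolist())
```

```text
inner end of bar measured (339.5,259.5)ish; initial (333.5,266.5)
0.113 [[334.3, 269.0], [335.5, 268.7], [361.3, 261.3], [334.0, 268.4], [335.2, 268.1], [361.0, 260.7]]
0.6 [[337.5, 261.8], [338.8, 261.4], [365.3, 253.9], [337.2, 261.2], [338.4, 260.8], [365.0, 253.3]]
0.7 [[338.6, 261.4], [339.8, 261.0], [366.6, 253.4], [338.3, 260.8], [339.5, 260.4], [366.2, 252.8]]
0.75 [[339.2, 261.3], [340.4, 261.0], [367.3, 253.3], [338.8, 260.7], [340.1, 260.4], [366.9, 252.7]]
0.8 [[339.8, 261.4], [341.0, 261.0], [368.0, 253.4], [339.5, 260.7], [340.7, 260.4], [367.6, 252.7]]
0.85 [[340.4, 261.5], [341.7, 261.2], [368.7, 253.5], [340.1, 260.9], [341.4, 260.5], [368.4, 252.9]]
0.9 [[341.1, 261.8], [342.4, 261.4], [369.5, 253.7], [340.8, 261.1], [342.0, 260.8], [369.1, 253.1]]
t 21.25 gap 10.117170421686044 F [-12.1576   5.6232   8.521 ] M [ 1.0925  2.1195 -0.1213] j [0.1019 0.561  1.805  0.0222 0.8313 0.2902]
bar -67.94642000188135 123.94477021603738 110.17062599361833 a 0.80150054769511 r 97.67616261610776
0.7 [[313.7, 245.5], [304.8, 245.3]]
0.75 [[322.5, 248.9], [313.4, 248.7]]
0.8 [[332.3, 252.3], [322.9, 252.2]]
0.85 [[343.2, 255.8], [333.6, 255.6]]
```

The lever follows (image a ≈ 0.79). A radial force of about 15 N suggests the bar rolled about 4 mm toward the fingertips, so I plan the rest with an 18 mm depth and more gripper rotation, relative to the commanded pose.

Run:
```python
from arc import *
p0,Q0=apose(.85,tau(.85),22)
o=dict(eef_pos=p0,tool_rot=Q0.as_rotvec())
for a in np.linspace(.85,1.57,12):
    t=np.radians(np.interp(a,[.85,1.57],[-2.65,-25])); p,Q=apose(a,t,18); print(round(a,2),rel(p,Q,o).round(3))
```

```text
0.85 [-0.    -0.    -0.008  0.    -0.     0.   ]
0.92 [-0.     0.008 -0.016  0.023 -0.    -0.   ]
0.98 [-0.     0.016 -0.024  0.045 -0.     0.   ]
1.05 [-0.     0.025 -0.031  0.068 -0.     0.   ]
1.11 [ 0.     0.035 -0.038  0.09  -0.    -0.   ]
1.18 [-0.     0.045 -0.044  0.113 -0.     0.   ]
1.24 [-0.     0.055 -0.049  0.136 -0.    -0.   ]
1.31 [ 0.     0.065 -0.053  0.158 -0.    -0.   ]
1.37 [-0.     0.076 -0.057  0.181 -0.    -0.   ]
1.44 [ 0.     0.087 -0.06   0.203 -0.    -0.   ]
1.5 [-0.     0.098 -0.062  0.226 -0.    -0.   ]
1.57 [ 0.     0.109 -0.064  0.248 -0.    -0.   ]
```

>>> apply_moves --plan '[[[3,0,0,-0.008,0,0,0],[3,0,0.008,-0.016,0.023,0,0],[3,0,0.016,-0.024,0.045,0,0],[3,0,0.025,-0.031,0.068,0,0],[3,0,0.035,-0.038,0.09,0,0],[3,0,0.045,-0.044,0.113,0,0],[3,0,0.045,-0.044,0.113,0,0]]]'

```text
time: 22.12
eef_pos: [587.4, 69.3, 110.2]
tool_rot: [-2.289, -1.865, 0.22]
ft_force: [-10.8, 3.8, 9.7]
finger_gap: 0.116
```

```bash
sed -i 's/22\*Q/18*Q/' arc.py; python3 -c "
from arc import *
here()
c=camera('wrist');cv2.imwrite('pics/s_w.png',c['img'][:,:,::-1])
c=camera('scene');cv2.imwrite('pics/s_s.png',cv2.resize(c['img'][200:350,250:440,::-1],None,fx=4,fy=4,interpolation=2))
"
```

```text
t 22.125 gap 9.877478955360608 F [-10.8126   3.8012   9.7094] M [ 0.6164  2.1736 -0.122 ] j [0.0662 0.6263 1.6258 0.0682 1.1161 0.2327]
bar -39.55609418194774 123.91239765112815 127.7155700012297 a 1.1471454806393129 r 96.2221690026355
```

View pics/s_s.png

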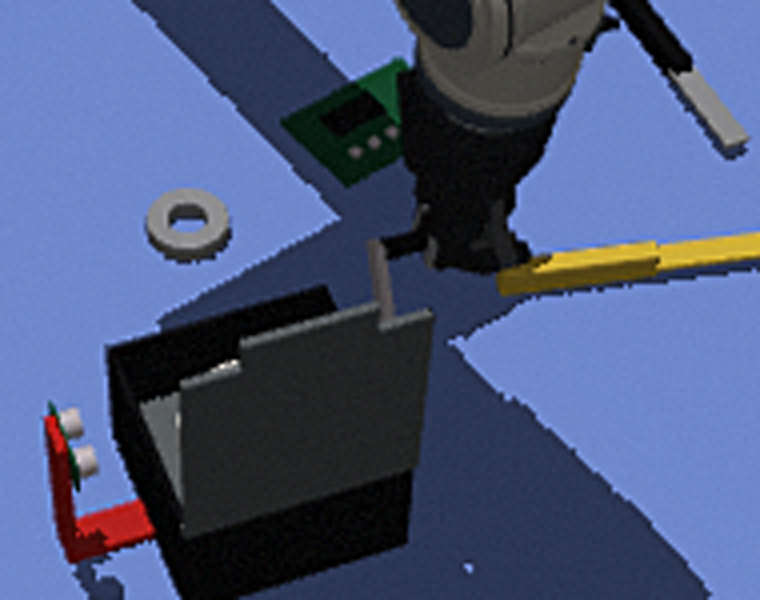

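Run:
```python
from arc import *
f=lambda a,d=18:apose(a,np.radians(np.interp(a,[.85,1.57],[-2.65,-25])),d)
p0,Q0=f(1.177)
o=dict(eef_pos=p0,tool_rot=Q0.as_rotvec())
for a in np.linspace(1.177,1.60,8):
    p,Q=f(a,17); print(round(a,2),rel(p,Q,o).round(4))
```

```text
1.18 [-0.     0.    -0.002  0.     0.    -0.   ]
1.24 [ 0.      0.0084 -0.0084  0.0208  0.      0.    ]
1.3 [ 0.      0.0173 -0.0142  0.0417  0.      0.    ]
1.36 [-0.      0.0264 -0.0195  0.0625  0.      0.    ]
1.42 [ 0.      0.0358 -0.0241  0.0834  0.     -0.    ]
1.48 [-0.      0.0455 -0.0282  0.1042  0.      0.    ]
1.54 [-0.      0.0555 -0.0316  0.1251  0.     -0.    ]
1.6 [ 0.      0.0661 -0.0343  0.1355  0.      0.    ]
```

>>> apply_moves --plan '[[[3,0,0,-0.002,0,0,0],[3,0,0.0084,-0.0084,0.021,0,0],[3,0,0.017,-0.014,0.042,0,0],[3,0,0.0265,-0.0195,0.0625,0,0],[3,0,0.036,-0.024,0.083,0,0],[3,0,0.0455,-0.028,0.104,0,0],[3,0,0.0555,-0.0316,0.125,0,0],[3,0,0.066,-0.0343,0.1355,0,0],[3,0,0.066,-0.0343,0.1355,0,0],[3,0,0.066,-0.0343,0.1355,0,0]]]'

```text
time: 23.48
eef_pos: [624.2, 61.8, 121.6]
tool_rot: [-2.148, -1.751, 0.394]
ft_force: [-7.3, 1.2, 15.3]
finger_gap: 0.112
```

```bash
cat > chk.py <<'E'
from arc import *
import sys
here()
n=sys.argv[1]
c=camera('wrist');cv2.imwrite(f'pics/{n}_w.png',c['img'][:,:,::-1])
for a in(1.4,1.5,1.57,1.65):print("wrist",a,px(c,[B((-95*np.cos(a)+e,154,40+95*np.sin(a))) for e in(0,-3)]).round(1).tolist())
c=camera('scene');cv2.imwrite(f'pics/{n}_s.png',cv2.resize(c['img'][200:320,280:430,::-1],None,fx=5,fy=5,interpolation=2))
for a in(1.3,1.4,1.5,1.57,1.65):print("scene",a,px(c,[B((-95*np.cos(a),y,40+95*np.sin(a))) for y in(82,88,154)]).round(1).tolist())
print([(round(r["conf"],2),cw(c,r["xyz"]),px(c,cw(c,r["xyz"]))[0]) for t in("cam_handle","wheel","lid_lip") for r in spot_point(c,t)[:1]])
c=camera('top');cv2.imwrite(f'pics/{n}_t.png',cv2.resize(c['img'][90:240,250:420,::-1],None,fx=4,fy=4,interpolation=2))
for a in(1.3,1.4,1.5,1.57,1.65):print("top",a,px(c,[B((-95*np.cos(a),y,40+95*np.sin(a))) for y in(82,88,154)]).round(1).tolist())
print([(round(r["conf"],2),cw(c,r["xyz"]),px(c,cw(c,r["xyz"]))[0]) for t in("cam_handle","wheel","lid_lip") for r in spot_point(c,t)[:1]])
E
python3 chk.py t
```

```text
t 23.475 gap 9.595634129287268 F [-7.3255  1.2249 15.2528] M [ 0.3807  2.2391 -0.024 ] j [0.0318 0.7559 1.3894 0.1008 1.429  0.1985]
bar 1.5544985389861559 123.89050774084909 137.87645927605593 a 1.5866772430536276 r 97.88880296604482
wrist 1.4 [[286.0, 240.6], [278.6, 239.6]]
wrist 1.5 [[308.5, 244.9], [300.7, 243.8]]
wrist 1.57 [[326.1, 247.7], [317.9, 246.5]]
wrist 1.65 [[347.9, 250.4], [339.3, 249.2]]
scene 1.3 [[346.1, 267.9], [348.6, 267.2], [376.4, 259.2]]
scene 1.4 [[347.8, 270.4], [350.4, 269.6], [378.3, 261.5]]
scene 1.5 [[349.5, 273.2], [352.1, 272.4], [380.1, 264.2]]
scene 1.57 [[350.8, 275.3], [353.3, 274.6], [381.5, 266.3]]
scene 1.65 [[352.2, 278.0], [354.8, 277.2], [383.0, 268.9]]
[(0.43, array([631.4506,  59.3898, 138.3196]), array([368.1544, 268.6159])), (0.6, array([673.2689, -74.8231, 224.85  ]), array([327.0415, 281.7732]))]
top 1.3 [[314.1, 168.7], [311.1, 168.1], [279.0, 162.4]]
top 1.4 [[314.9, 164.0], [312.0, 163.5], [279.8, 157.7]]
top 1.5 [[315.7, 159.4], [312.8, 158.8], [280.6, 153.1]]
top 1.57 [[316.3, 156.2], [313.4, 155.7], [281.2, 150.0]]
top 1.65 [[317.0, 152.7], [314.1, 152.2], [282.0, 146.5]]
[(0.61, array([671.5504, -75.7042, 228.629 ]), array([366.9855, 115.7368]))]
```

View pics/t_w.png

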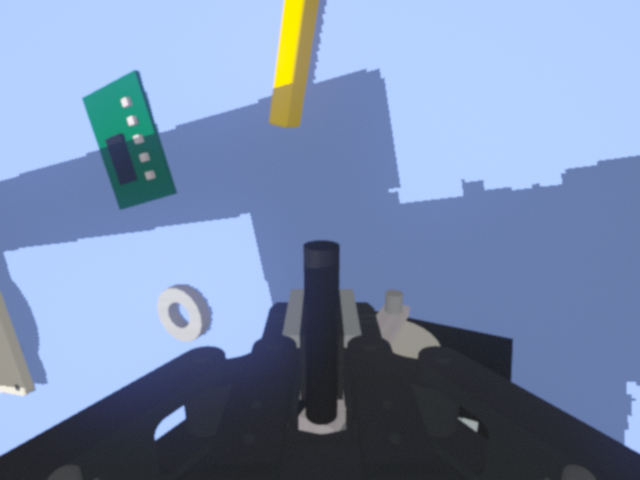

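View pics/t_s.png

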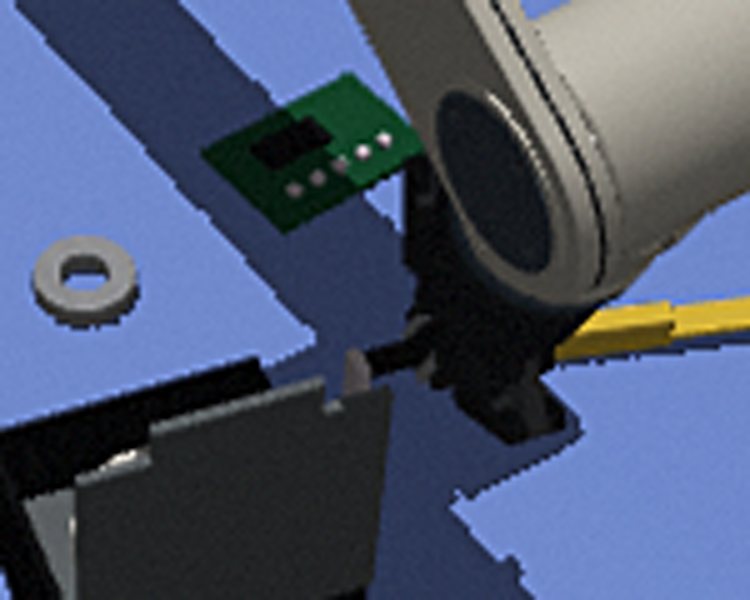

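View pics/t_t.png

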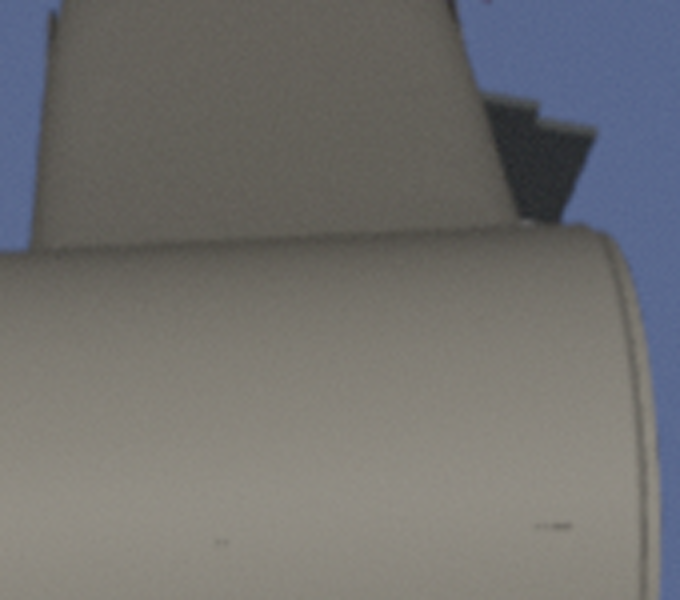

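The lever is at about 1.55–1.58 by the gripper position and both image models, and the lid is still upright. I hold for a second to check it is stable and look at the whole scene.

>>> apply_moves --plan '[[[3,0,0,0,0,0,0],[3,0,0,0,0,0,0],[3,0,0,0,0,0,0],[3,0,0,0,0,0,0],[3,0,0,0,0,0,0],[3,0,0,0,0,0,0],[3,0,0,0,0,0,0],[3,0,0,0,0,0,0]]]'

```text
time: 24.92
eef_pos: [624.2, 61.8, 121.6]
tool_rot: [-2.149, -1.752, 0.394]
ft_force: [-6.4, 0.3, 15.3]
finger_gap: 0.117
```

Run:
```python
from arc import *
here()
c=camera("scene");cv2.imwrite("pics/u_s.png",c["img"][:,:,::-1]);cv2.imwrite("pics/u_c.png",cv2.resize(c["img"][250:350,270:390,::-1],None,fx=6,fy=6,interpolation=2))
```

```text
t 24.925 gap 9.989179190464181 F [-6.3843  0.3476 15.3022] M [ 0.3803  2.2246 -0.027 ] j [0.0318 0.7558 1.3896 0.1008 1.4287 0.1985]
bar 1.519699066180582 123.89103512098679 137.86405876529307 a 1.5863237527953669 r 97.87585750974796
```

View pics/u_s.png

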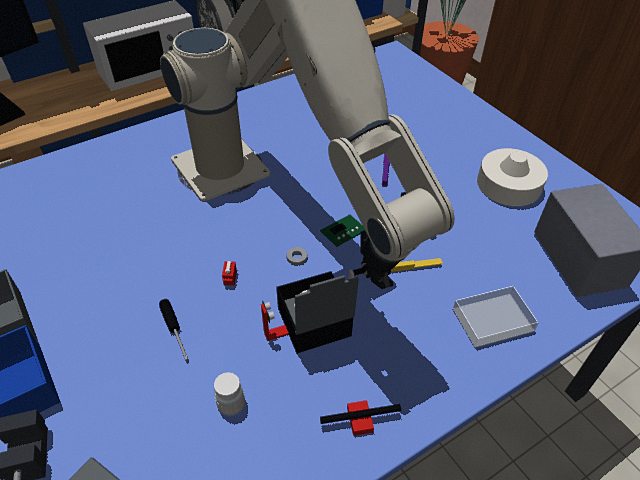

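View pics/u_c.png

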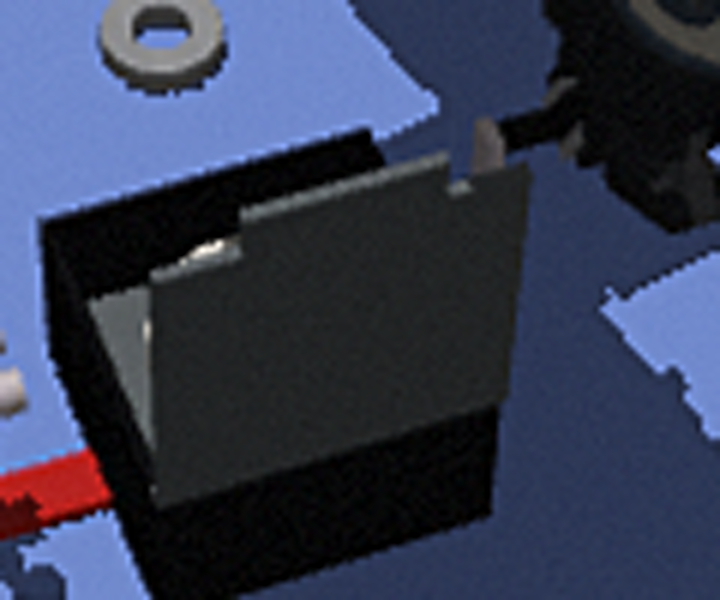

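The view is stable: lid upright, wheel visible above the rim near crop (210,250), bystanders unmoved, force steady. I hand it in.

```bash
python3 -c "
from cell import *
print(sign_off())"
```

```text
the job is handed in; nothing more can be done
None
```

The job is handed in at about 25 s of the 67 s allowed. The lid is levered upright with the blade, the tool is back on the bench, and the gripper is still holding the cam lever straight up.

- **Lid:** the lip corners match about 1.55–1.57 rad in the scene and top views. It stayed there after the tool was withdrawn.
- **Tool:** I laid it flat within a few millimetres of where it was picked up. At the end only its handle end still showed in the scene view, behind the arm.
- **Lever:** the gripper position gives about 1.58 rad, and the image models give about 1.55–1.58. It did not move during a 1 s hold, with a steady force of about 17 N at the wrist. The wheel is visibly raised.
- **Bystanders:** none looks moved in the last scene view.

**Checks that disagreed:**
- **Box position:** it came out about 3 mm nearer the robot by the gripper than by my camera fit, so I based the lever arc on the gripped handle.
- **Handle grip:** the handle appears to have slipped roughly 4–7 mm toward the fingertips while turning, which leaves some downward press (about 15 N) in the hold.
- **Top view:** at the end the arm hid the handle in the top view, so the final lever angle rests on the wrist and scene views.

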